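Clip in the inspection camera and show it the dovetail

TASK

Press the pen-shaped inspection camera down into the clip of its stand, level and centred over the column with the lens end at the fork that has the sprung jaw, until the jaw has snapped shut over it, and let go of it. Then lift the cross-rail up out of the clamped pine frame and hold its dovetailed end up to the lens for checking: rail level, same way up as it lay and in line with the camera, the dovetail's end face centred on the lens and about 60 mm in front of it, without knocking the camera. Leave everything else where it lies, and finish while still holding the rail there, still and in the gripper alone.

Things in the scene. Friction and masses are not known exactly. Their poses are not given: they have to be found in the camera images.
- cam_mid (a point): middle of the pen camera, on its axis: a straight grey tube 24 mm in diameter, 150 mm long, 90 g, lying level 34 mm above the bench. x: along the tube to the lens. It lies in two U notches of a fixed dark wooden rest, each 16 mm thick, 54 mm before and behind the middle, with lips 8 mm up the tube; between them the tube is free over 92 mm, 30 mm above the rest's floor
- cam_lens (a point): middle of the camera's lens glass, 75 mm from the tube's middle. The lens end has a bare aluminium collar 18 mm long and a narrower (21 mm) black nose with a white ring; the other end has a rounded black cap
- seat (a point): where the middle of the camera's tube belongs in the stand: on the clip's axis, midway between the two forks, straight above the column, 115 mm above the bench. x: level along the clip, the way the lens must look (towards the fork with the jaw); z up. The camera goes in straight from above; 68 mm are free for fingers between the forks, to 45 mm below the axis
- stand: the stand, fixed; origin under its column, axes as seat. Its front faces the frame. Steel base 150 x 90 x 10 mm, column, beam with its top 70 mm above the bench, and two aluminium forks 16 mm thick, 42 mm before and behind the seat: each a U 27 mm wide, floor 12 mm below the axis, prongs flaring out from 9 to 23 mm above it. Rear fork (-x): two fixed prongs. Front fork: fixed prong at -y, sprung jaw at +y
- jaw (a joint): angle of the front fork's sprung steel jaw, rad: 0 shut, grows as it swings outward (limit 0.45). Its nose hooks 5 mm over the tube, 12 mm above the axis; its sloping lead-in rises to 33 mm above the axis. The tube pushed down swings it out about 0.17 rad, then it snaps back. It takes some 5 N at the jaw, up to about 12 N pushing midway between the forks
- rail_mid (a point): middle of the loose pine cross-rail in the frame (180 g): a block 130 mm long, 44 wide, 43 high, with a tongue 50 mm long and 22 mm thick, flush with its top, at each end lying in a housing of a stile; 230 mm in all. The point is 22 mm below the top face, 22 mm above the bench. x: along the rail to the dovetailed end; z up. Dry-fitted with about 1 mm of play, it comes out straight up
- rail_end (a point): centre of the end face of the rail's dovetailed tongue, 115 mm along x from the rail's middle and 11 mm above it; it is the end away from the robot. The dovetail is 24 mm wide at its root and 44 mm at the end; the tongue at the rail's other end is straight, 44 mm wide all along
- frame: the clamped pine frame, fixed, flat on the bench: two stiles 300 x 50 x 44 mm, 132 mm apart, and end rails 50 mm wide; the cross-rail lies half-way between these with an opening 132 x 78 mm free on each side. A bar clamp lies along each end rail, up to 70 mm above the bench. Origin on the bench under the cross-rail's middle; x along it to the dovetail
- offcut: bystander: pine offcut 30 x 30 x 26 mm lying in the frame's opening, about 76 mm from the cross-rail's centre line; origin at the middle of its underside
- pencil: bystander: flat carpenter's pencil 175 x 14 x 8 mm; origin at the middle of its underside
- square: bystander: try square, dark wooden stock 120 mm with a steel blade 180 mm, 18 mm high; origin under the stock
- tape: bystander: grey tape measure 68 x 36 x 60 mm; origin at the middle of its underside
- glue: bystander: white glue bottle, 56 mm in diameter and 160 mm high; origin at the middle of its underside
- chisel: bystander: wood chisel 260 mm long, 28 mm high; origin under its ferrule
There are look-alikes about, which are no part of the job. There is more than one size of the part that bears cam_mid; the job needs the smallest.

How it is judged:
On the way, in this order (a step that is already met when the one before it is completed fails the run):
1. the camera sits in the clip, lens at the jaw end, the jaw shut over it, and is let go (z of cam_mid in the frame of seat between -0.004 and 0.004 m and z of cam_lens in the frame of seat between -0.004 and 0.004 m and y of cam_mid in the frame of seat between -0.005 and 0.005 m and y of cam_lens in the frame of seat between -0.005 and 0.005 m and x of cam_lens in the frame of seat between 0.06 and 0.09 m and value of joint jaw below 0.06 rad and contact force between camera and the fingers below 0.05 N), for 0.2 s.
2. the cross-rail is lifted clear of the frame in the gripper (height (world z) of rail_mid above 0.055 m and contact force between rail and frame below 0.05 N and contact force between rail and the fingers above 1 N), for 0.2 s.
At the end, for the whole second after the job is handed in: Camera on the clip axis (4 mm in height, 5 mm sideways, 15 mm along), lens at the jaw end, jaw shut, not held. Rail in the gripper alone, still: dovetail end face 40-80 mm from the lens, within 12 mm of its axis, pointing at it within 8 degrees, level within 7, same way up. Bystanders within 30 mm (all of step 1 and distance between rail_end and cam_lens between 0.04 and 0.08 m and y of rail_end in the frame of seat between -0.012 and 0.012 m and z of rail_end in the frame of seat between -0.012 and 0.012 m and x of rail_end in the frame of seat above 0.1 m and x of rail_mid in the frame of seat above 0.2 m and angle between the x axis of rail_mid and the x axis of seat, either way round below 0.14 rad and angle between rail_mid's own z axis and vertical below 0.12 rad and contact force between rail and the fingers above 1 N and linear speed of rail below 0.02 m/s and contact force between rail and frame below 0.05 N and contact force between rail and stand below 0.05 N and contact force between rail and camera below 0.05 N); the arm keeps its last pose, push and grip.
It fails at once if a bystander was moved by more than 30 mm (distance of any of offcut, pencil, square, tape, glue, chisel from where it was at the start of the episode above 0.03 m).
It fails at once if the rail knocked against the camera (contact force between rail and camera above 1 N).
It also fails if it takes over 58 s, if anything falls off the work surface, if the arm or the gripper's body presses on something with over 40 N, if the wrist force passes 120 N, or if a joint passes its speed limit or range.

ROBOT

A 6-joint arm with a two-finger parallel gripper is mounted at the origin on the work surface. World frame = base frame: x ahead of the robot, y to its left, z up, the work surface at z = 0. Lengths are in m, angles in rad, forces in N, time in s.
With the tool pointing down it reaches from about 0.325 to 0.9 m from the base axis. Payload 6.1 kg.
Tool frame: the origin (TCP) lies on the centre line of the jaws, within the pads' length; the fingertips stand 25 mm ahead of it and the grasp point (between the pads) lies 6 mm ahead of it; x points along the fingers, y is the direction in which the jaws open and shut, and the axes are right-handed (so a half turn about x gives the same grasp; the last joint's range is limited). The gripper opens to 87 mm and grips with 3 to 60 N. Pads are 19 mm wide; open, the fingers measure 117 mm over their backs; the gripper's body (75 mm by 190 mm) begins 51 mm behind the grasp point.
Start: joints at [1.055, 0.22, 1.526, -0, 1.395, -0.126], TCP at [0.237, 0.578, 0.248] pointing down, gripper open.
Joint ranges: [-2.98, 2.98], [-0.91, 2.08], [0.09, 2.57], [-1.24, 4.39], [0.2, 2.65], [-2.68, 2.68]. Speed limits (rad/s): [2.57, 2.57, 3.01, 3.14, 3.14, 3.14].

INTERFACE

Orientations are given as [roll, pitch, yaw] about the fixed x, y, z axes, in that order (R = Rz(yaw) Ry(pitch) Rx(roll)).
In Python, from bench import bot gives the robot as it stands.
- The arm moves only by the tool send_rows, never from a script. Its argument "increments" is a list of rows, each an object of numbers: "x", "y", "z": the shift along the tool's x, y, z in cm; "twist": the turn about the tool's x in rad; "claw": the closure in counts, from 0 (fully open) to 255 (shut). A call has 1 to 8 rows; each row is the pose to reach, as a shift and turn from the pose commanded when the call began, along the tool's axes at that moment; what a row does not reach only later rows make up. A row lasts 1/8 s, in which the tool goes at most 62.5 mm and 10.7 degrees, less where a joint would pass 70% of its speed; a pose out of reach is approached as far as the arm can. A call with a gripper value outside its range is refused whole. The fingers move at their own pace and stop on an object; "grip_force" is the grip in N (left out, the last holds). Time passes only in rows, so rows that repeat a pose let the fingers close. It gives the time, the measured TCP pose, the force and the opening at its end, in the units of the state.
- bot.state(): the state, without advancing time (a new reading comes with each control period).
- bot.capture(name): name is "scene" or "top" or "wrist"; returns the picture (480x640x3 uint8, blue, green, red); there is no depth.
- bot.camera_model(name): a dict with "K" (3x3 intrinsics, pixels), "dist_coeffs" ([k1, k2, p1, p2, k3] as OpenCV has them; the pictures are not rectified), "cam_to_world" (4x4, takes a point from camera to world coordinates). Camera axes: x right, y up, looking along -z (the intrinsics and any distortion apply to the point x, -y, -z); pixel columns grow to the right and rows downward; lengths in m; the calibration is good to about 2 mm. A picture is of the moment at which its call begins: read the wrist's pose just before it. camera_model takes no time and is no camera call; for the wrist camera it gives the pose at the moment of the call.
- bot.sign_off(): hands the job in, once; it reports no verdict.
Trained networks look in the newest picture that a camera, given by its name, has taken for a name from the list of things; names that differ only in an ending like _2 or _b are one class to them, and where a whole thing is asked for, a point or a joint stands for the part that bears it (a point fixed in the world has none). Each returns a list of dicts, best first, with "p" (0 to 1); they miss things now and then, are a little off and sometimes report something else, mostly with a low value. They report only what shows in the picture. A call takes as long as a camera call. They do not tell look-alikes from the thing itself.
- bot.trace(camera, name): "region" (480x640 bool, what is visible of it).
- bot.pinpoint(camera, name): "xyz" ([x, y, z] in m, in world coordinates, good to about 4 mm: a listed point, or the origin of a listed thing).
The state is a dict: "t": time; "joint_pos": joint angles; "joint_vel": joint speeds; "joint_torque": joint torques, N m; "tool_pos": TCP position; "ee_rot": TCP orientation; "contact_force": force on the tool from outside, world axes, zero at the start; "moment": the same for the moment, N m; "gripper_width": opening from 0.0 (shut) to 1.0 (fully open).
Only numpy, scipy, OpenCV 4.12 (cv2) and the standard library are available. Lean on these libraries where they do the work, as an engineer would, in place of code of your own. Each camera call takes 0.05 s, during which the arm holds its last target.

## Working session

There is one attempt and no reset: what is moved stays moved. The work goes in short steps, Python scripts to look and compute and a tool call to move; the robot and the scene stay as the last step left them, time stands still between calls to the robot, and variables do not carry over. Pictures are saved under pics/ and viewed, and the job is handed in when it is done.

Besides the shell and the picture viewer there is one more tool, called after "Emit:" as name(argument=value, ...), one argument or row to a line, values as JSON. send_rows: Moves the arm, as the interface text tells. Its arguments: {"type":"object","properties":{"increments":{"type":"array","items":{"type":"object","properties":{"x":{"type":"number"},"y":{"type":"number"},"z":{"type":"number"},"twist":{"type":"number"},"claw":{"type":"number"}}}},"grip_force":{"type":"number"}},"required":["increments"]}

```bash
ls; mkdir -p pics
python3 - <<'E'
from bench import bot
import cv2
print(bot.state())
for n in ["scene","top","wrist"]:
    im=bot.capture(n); cv2.imwrite(f"pics/{n}0.png",im)
    m=bot.camera_model(n); print(n,m)
print(bot.state()['t'])
E
```

```text
pics
{'t': 0.0, 'joint_pos': array([ 1.05489354e+00,  2.21207048e-01,  1.52765652e+00, -4.28076638e-05,
        1.39470332e+00, -1.26133234e-01]), 'joint_vel': array([-0.00065521, -0.00067467,  0.00019027,  0.00100964,  0.00044113,
        0.00091658]), 'joint_torque': array([-3.10801253e-03, -4.94629133e+01, -3.87360799e+01,  6.95439172e-02,
        5.75317384e-02, -1.64176176e-04]), 'tool_pos': array([0.23722355, 0.57758612, 0.24642501]), 'ee_rot': array([-1.6755924 ,  1.56882165, -2.06535441]), 'contact_force': array([ 0.12538699, -0.0590926 , -0.68698545]), 'moment': array([0.02161669, 0.02925736, 0.02157357]), 'gripper_width': 0.9955461579667639}
scene {'K': array([[604.66846273,   0.        , 313.41127709],
       [  0.        , 604.66846273, 230.28933149],
       [  0.        ,   0.        ,   1.        ]]), 'dist_coeffs': array([-0.01636629,  0.        ,  0.        ,  0.        ,  0.        ]), 'cam_to_world': array([[-0.36769465, -0.72739381,  0.57939528,  1.29479116],
       [ 0.92994052, -0.28985499,  0.2262625 ,  0.31293967],
       [ 0.00335867,  0.62199865,  0.78301111,
[... 411 characters left out ...]
[-0.99991032,  0.010246  ,  0.00862367,  0.00924614],
       [ 0.00974321,  0.11478424,  0.99334266,  1.65327143],
       [ 0.        ,  0.        ,  0.        ,  1.        ]])}
wrist {'K': array([[347.66428581,   0.        , 317.49498331],
       [  0.        , 347.66428581, 239.09210721],
       [  0.        ,   0.        ,   1.        ]]), 'dist_coeffs': array([-0.06469205,  0.        ,  0.        ,  0.        ,  0.        ]), 'cam_to_world': array([[ 0.38008134, -0.89742772, -0.223968  ,  0.17595687],
       [ 0.9249496 ,  0.36810663,  0.0946876 ,  0.60417131],
       [-0.00253117, -0.24314811,  0.96998587,  0.38433498],
       [ 0.        ,  0.        ,  0.        ,  1.        ]])}
0.15
```

View pics/scene0.png

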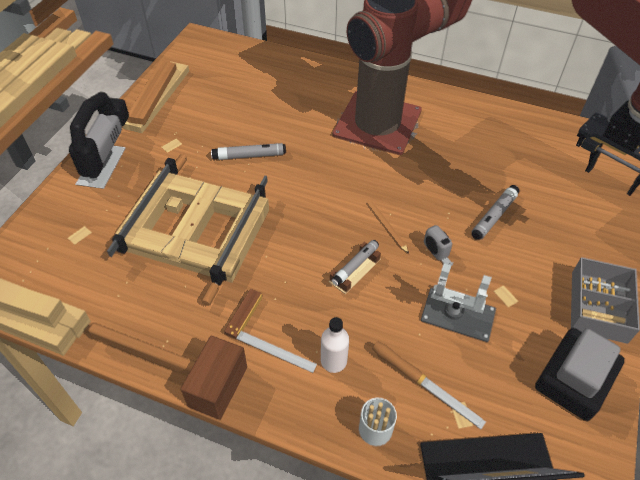

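View pics/top0.png

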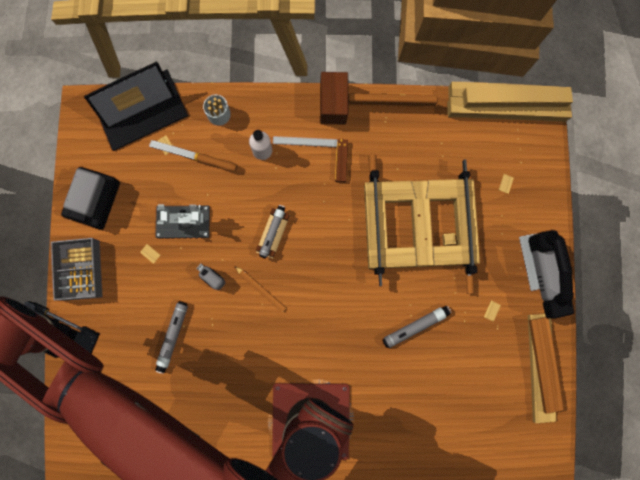

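View pics/wrist0.png

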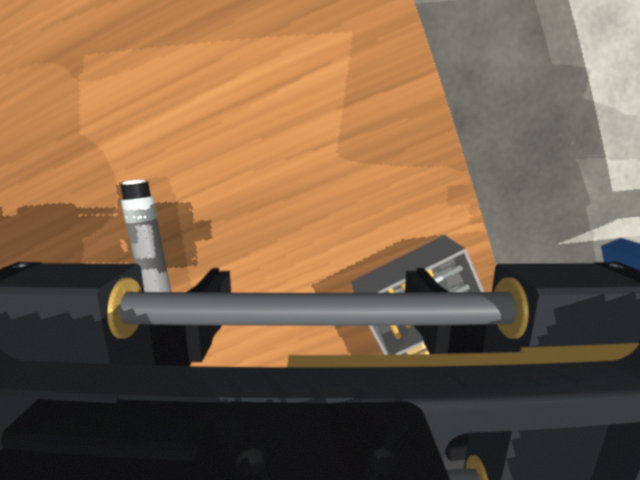

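The scene picture shows three pen cameras: A in the wooden rest (355,263), B loose at (495,212), and C loose at (248,152). In the top picture they are at (272,232), (172,338) and (418,327). The stand is at (183,220) in the top picture and the frame at (422,224). A fits the description, being the smallest and lying in the rest. I'll measure all three and confirm with a crop.

```bash
cat > h.py <<'E'
import numpy as np, cv2
from bench import bot
np.set_printoptions(precision=4,suppress=True)
def ray(cam,uv,m=None):
    m=m or bot.camera_model(cam)
    p=cv2.undistortPoints(np.array([[uv]],float),m['K'],m['dist_coeffs'])[0,0]
    T=m['cam_to_world']; d=T[:3,:3]@np.array([p[0],-p[1],-1.]); return T[:3,3],d
def onz(cam,uv,z,m=None):
    o,d=ray(cam,uv,m); return o+d*(z-o[2])/d[2]
def proj(cam,P,m=None):
    m=m or bot.camera_model(cam); T=m['cam_to_world']
    q=(np.atleast_2d(P)-T[:3,3])@T[:3,:3]; q=q*[1,-1,-1]
    return cv2.projectPoints(q,np.zeros(3),np.zeros(3),m['K'],m['dist_coeffs'])[0][:,0]
def tri(obs):
    A=np.zeros((3,3));b=np.zeros(3)
    for o,d in obs:
        d=d/np.linalg.norm(d);M=np.eye(3)-np.outer(d,d);A+=M;b+=M@o
    return np.linalg.solve(A,b)
E
python3 - <<'E'
from h import *
for c in ["scene","top"]:
    im=bot.capture(c)
    for n in ["cam_mid","cam_lens","seat","stand","jaw","rail_mid","rail_end","frame","offcut","pencil","square","tape","glue","chisel"]:
        try:
            for r in bot.pinpoint(c,n):
                print(c,n,round(r['p'],2),r['xyz'],proj(c,r['xyz'])[0])
        except Exception as e: print(c,n,e)
    (x0,y0,w,h)=dict(scene=(310,220,200,150),top=(140,180,160,120))[c]
    cv2.imwrite(f"pics/{c}_crop.png",cv2.resize(im[y0:y0+h,x0:x0+w],(800,600),interpolation=cv2.INTER_CUBIC))
print(bot.state()['t'])
E
```

```text
scene cam_mid 0.96 [0.2215, 0.3802, 0.0171] [495.5687 210.4087]
scene cam_mid 0.83 [0.5081, 0.1099, 0.0329] [355.5945 261.1956]
scene cam_mid 0.71 [0.2587, -0.2813, 0.0187] [248.3249 150.488 ]
scene cam_mid 0.24 [0.7259, -0.0824, -0.0003] [239.5631 318.5961]
scene cam_lens 0.89 [0.5822, 0.0847, 0.0335] [334.0382 282.7959]
scene cam_lens 0.81 [0.1241, 0.4108, 0.0172] [514.6885 186.9249]
scene cam_lens 0.66 [0.3045, -0.3723, 0.0162] [210.4632 153.4702]
scene cam_lens 0.4 [0.7262, -0.0822, 0.0007] [239.5433 318.5054]
scene seat 0.92 [0.5414, 0.3458, 0.1098] [460.0367 286.0301]
scene stand 0.76 [0.5367, 0.3484, -0.0044] [451.7309 312.9521]
scene jaw it knows: cam_lens, cam_mid, chisel, frame, glue, offcut, pencil, rail_end, rail_mid, seat, square, stand, tape
scene rail_mid 0.77 [0.5388, -0.2957, 0.0245] [193.1081 222.378 ]
scene rail_end 0.87 [0.6531, -0.2883, 0.0314] [171.5756 257.0988]
scene frame 0.64 [0.5353, -0.2982, 0.0031] [194.2222 226.5659]
scene frame 0.23 [0.5378, 0.3476, -0.0011] [451.5331 312.4715]
scene offcut 0.71 [0.4964, -0.3738, 0.003] [175.1701 206.7978]
scene pencil 
[... 1210 characters left out ...]
419.9631 222.6302]
top rail_end 0.58 [0.7252, 0.3386, -0.0028] [193.914  156.2182]
top rail_end 0.57 [0.6474, -0.2889, 0.0298] [418.3108 183.0009]
top offcut 0.7 [0.4946, -0.3777, 0.0006] [448.6638 239.6482]
top offcut 0.66 [0.5364, 0.3518, 0.1133] [177.7624 215.5787]
top pencil 0.78 [0.3532, 0.1446, -0.0021] [259.4795 289.1429]
top pencil 0.64 [0.5789, 0.0806, 0.0323] [283.5826 205.6869]
top square 0.73 [0.7237, -0.0834, 0.003] [343.4221 157.298 ]
top square 0.54 [0.7254, 0.3393, -0.0033] [193.7056 156.1944]
top tape 0.55 [0.3863, 0.2726, -0.0023] [213.2707 276.4718]
top glue 0.59 [0.7407, 0.1464, 0.0023] [261.6005 150.6497]
top chisel 0.56 [0.7232, 0.3384, -0.0001] [193.7767 156.6625]
1.55
```

View crops.

View pics/scene_crop.png

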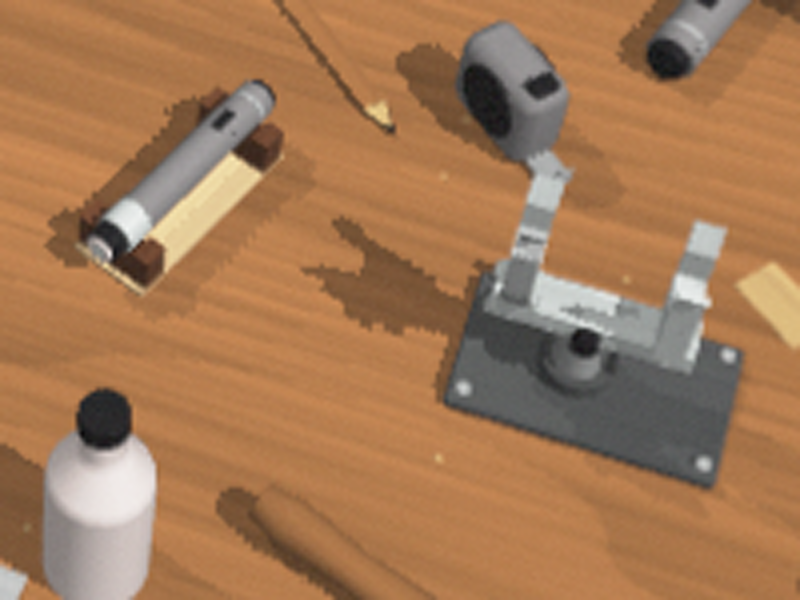

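View pics/top_crop.png

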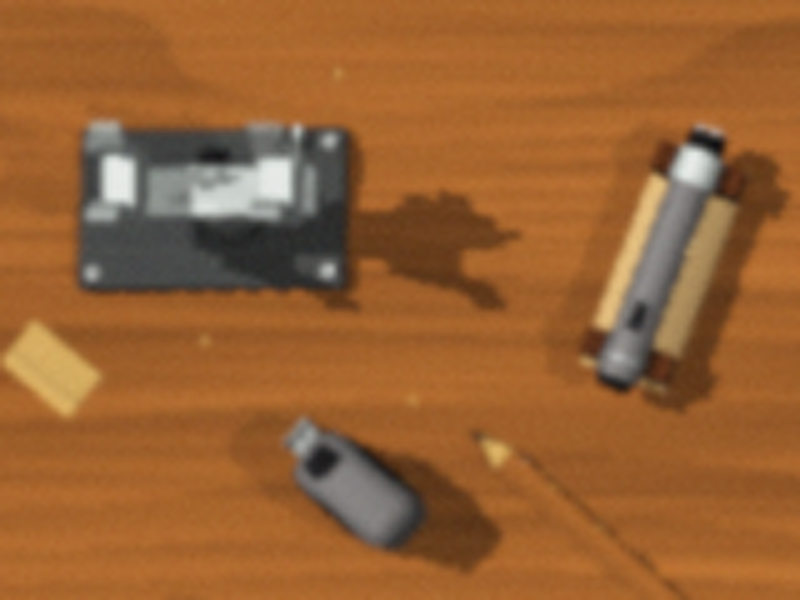

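```bash
cat >> h.py <<'E'
from scipy.spatial.transform import Rotation as Rot
def pose(s=None):
    s=s or bot.state(); R=Rot.from_euler('xyz',s['ee_rot']).as_matrix(); return s['tool_pos'],R,s
def wrap(a): return (a+np.pi)%(2*np.pi)-np.pi
def plan(target,jawyaw=None):
    """tool-axis shift in cm, twist for TCP world target, jaw dir yaw (rad)"""
    p,R,s=pose(); sh=R.T@(np.array(target)-p)*100
    cur=np.arctan2(R[1,1],R[0,1]); out=dict(x=sh[0],y=sh[1],z=sh[2])
    if jawyaw is not None:
        for k in (0,np.pi):
            d=wrap(jawyaw+k-cur); print('twist',round(-d,4),'(tool x z=%.3f)'%R[2,0])
    print('cur jaw yaw',np.rad2deg(cur),'j6',s['joint_pos'][5],'t',s['t'],'tcp',p,{k:round(v,2) for k,v in out.items()})
E
python3 - <<'E'
from h import *
p,R,s=pose(); print(R)
plan([0.47,0.125,0.25],np.deg2rad(70))
E
```

```text
[[-0.     0.38   0.925]
 [-0.     0.925 -0.38 ]
 [-1.    -0.     0.   ]]
twist -0.0407 (tool x z=-1.000)
twist 3.1009 (tool x z=-1.000)
cur jaw yaw 67.6681250623734 j6 -0.12613786394053886 t 1.55 tcp [0.2375 0.5781 0.2475] {'x': np.float64(-0.25), 'y': np.float64(-33.08), 'z': np.float64(38.72)}
```

Camera A measures 76 mm from middle to lens and the other two about 102 mm. The crop shows A lying in the dark notched rest, so A is the one. I'll move the wrist camera over it.

Emit:
send_rows(
  increments=[
    {"x": 0,"y": -32.6,"z": 49.6,"twist": -0.04,"claw": 0},
    {"x": 0,"y": -32.6,"z": 49.6,"twist": -0.04,"claw": 0},
    {"x": 0,"y": -32.6,"z": 49.6,"twist": -0.04,"claw": 0},
    {"x": 0,"y": -32.6,"z": 49.6,"twist": -0.04,"claw": 0},
    {"x": 2,"y": -32.6,"z": 49.6,"twist": -0.04,"claw": 0},
    {"x": 4,"y": -32.6,"z": 49.6,"twist": -0.04,"claw": 0},
    {"x": 4,"y": -32.6,"z": 49.6,"twist": -0.04,"claw": 0},
    {"x": 4,"y": -32.6,"z": 49.6,"twist": -0.04,"claw": 0},
  ],
  grip_force=50,
)

```text
t: 2.55
tool_pos: [0.5197, 0.1649, 0.22]
ee_rot: [0.693, 1.57, 0.343]
contact_force: [1.1, 0.6, 0.7]
gripper_width: 0.998
```

Run:
```python
from h import *
plan([0.572,0.088,0.20],np.deg2rad(70))
```

```text
twist -0.0008 (tool x z=-1.000)
twist 3.1408 (tool x z=-1.000)
cur jaw yaw 69.95519201166313 j6 -1.0584988729755926 t 2.55 tcp [0.5197 0.1649 0.22  ] {'x': np.float64(2.0), 'y': np.float64(-5.43), 'z': np.float64(7.55)}
```

Emit:
send_rows(
  increments=[
    {"x": 1,"y": -5.4,"z": 7.5,"claw": 0},
    {"x": 2,"y": -5.4,"z": 7.5,"claw": 0},
    {"x": 2,"y": -5.4,"z": 7.5,"claw": 0},
    {"x": 2,"y": -5.4,"z": 7.5,"claw": 0},
  ],
)

```text
invalid input at $.increments[0]: expected keys x, y, z, twist, claw
```

Run:
```python
from h import *
m=bot.camera_model("wrist")
im=bot.capture("wrist"); cv2.imwrite("pics/w1.png",im)
plan([0.572,0.088,0.20],np.deg2rad(70))
for n in ["cam_mid","cam_lens"]:
    for r in bot.pinpoint("wrist",n): print(n,r['p'],r['xyz'],proj("wrist",r['xyz'],m))
for r in bot.trace("wrist","cam_mid"):
    print(r['p'],r['region'].sum()); np.save("/tmp/r.npy",r['region']); break
```

```text
twist -0.0048 (tool x z=-1.000)
twist 3.1368 (tool x z=-1.000)
cur jaw yaw 69.72489273117871 j6 -1.062943503097317 t 2.6 tcp [0.5229 0.1585 0.2188] {'x': np.float64(1.93), 'y': np.float64(-4.9), 'z': np.float64(7.04)}
cam_mid 0.77 [0.5086, 0.1076, 0.0349] [[256.3687 233.8462]]
0.8 3529
```

View pics/w1.png

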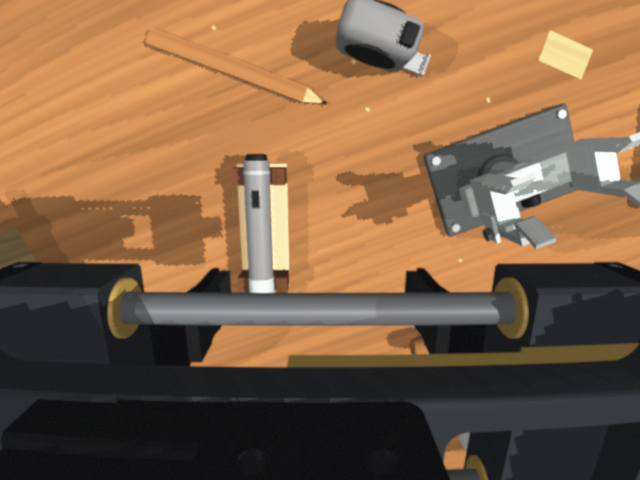

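The wrist picture shows the tube running from (256,157) to (262,290) in its rest, with the stand on the right. Every row key is required, so I'll resend and go on to the viewing pose.

Emit:
send_rows(
  increments=[
    {"x": 1,"y": -4.9,"z": 7.0,"twist": 0,"claw": 0},
    {"x": 2,"y": -4.9,"z": 7.0,"twist": 0,"claw": 0},
    {"x": 2,"y": -4.9,"z": 7.0,"twist": 0,"claw": 0},
    {"x": 2,"y": -4.9,"z": 7.0,"twist": 0,"claw": 0},
  ],
)

```text
t: 3.25
tool_pos: [0.5669, 0.0982, 0.1998]
ee_rot: [2.821, 1.57, 2.473]
contact_force: [0.5, -0.2, 0.2]
gripper_width: 0.995
```

Run:
```python
from h import *
m=bot.camera_model("wrist")
im=bot.capture("wrist"); cv2.imwrite("pics/w2.png",im)
plan([0.572,0.088,0.20],np.deg2rad(70))
for n in ["cam_mid","cam_lens"]:
    for r in bot.pinpoint("wrist",n): print(n,r['p'],r['xyz'],proj("wrist",r['xyz'],m))
np.save('/tmp/T.npy',m['cam_to_world'])
```

```text
twist 0.0009 (tool x z=-1.000)
twist -3.1407 (tool x z=-1.000)
cur jaw yaw 70.0503902835283 j6 -1.188528263985076 t 3.3 tcp [0.567  0.0983 0.2001] {'x': np.float64(0.01), 'y': np.float64(-0.8), 'z': np.float64(0.82)}
cam_mid 0.62 [0.5107, 0.1091, 0.0325] [[306.2545 164.6336]]
cam_lens 0.83 [0.5827, 0.0834, 0.0343] [[307.3135 250.68  ]]
```

View pics/w2.png

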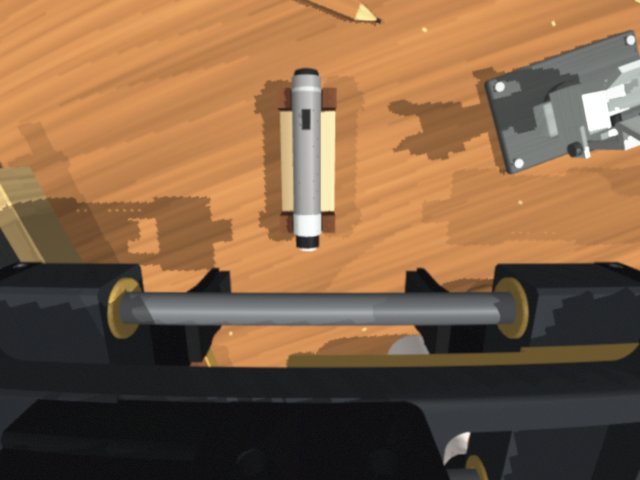

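Run:
```python
from h import *
m=bot.camera_model("wrist"); m['cam_to_world']=np.load('/tmp/T.npy')
im=cv2.imread("pics/w2.png"); 
# grey tube: low saturation
hsv=cv2.cvtColor(im,cv2.COLOR_BGR2HSV)
mask=(hsv[...,1]<60)&(hsv[...,2]>60)
c=[]
for r in range(85,215,4):
    xs=np.where(mask[r,280:335])[0]+280
    if len(xs)>15: c.append((r,xs.min(),xs.max(),len(xs)))
print(c[::4])
c=np.array(c,float); P=np.array([onz("wrist",(( a+b)/2,r),0.034,m)[:2] for r,a,b,_ in c])
vx,vy,x0,y0=cv2.fitLine(P.astype(np.float32),cv2.DIST_HUBER,0,.0005,.0005).ravel()
print("axis yaw",np.rad2deg(np.arctan2(vy,vx)),x0,y0)
for name,uv in dict(cap=(306,70),lens=(307.5,248)).items(): print(name,onz("wrist",uv,0.034,m))
cv2.imwrite("pics/w2c.png",cv2.resize(im[50:270,240:380],(510,800)[::1] if 0 else (382,600),interpolation=cv2.INTER_CUBIC))
```

```text
[(85, np.int64(292), np.int64(320), 29), (101, np.int64(292), np.int64(320), 29), (117, np.int64(293), np.int64(320), 22), (133, np.int64(293), np.int64(320), 28), (149, np.int64(293), np.int64(320), 28), (165, np.int64(293), np.int64(320), 28), (181, np.int64(294), np.int64(320), 27), (197, np.int64(294), np.int64(320), 27), (213, np.int64(293), np.int64(321), 29)]
axis yaw -19.903181 0.49706373 0.114479065
cap [0.4392 0.1354 0.034 ]
lens [0.5805 0.0844 0.034 ]
```

View pics/w2c.png

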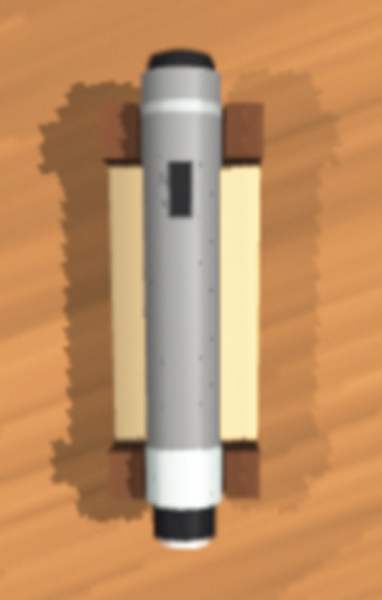

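The crop confirms the tube is in the rest with its lens and collar end away from the robot. The axis yaw is -19.9°, the middle (0.510, 0.110) and the length about 150 mm. I'll grip it 7 mm towards the lens from the middle.

Run:
```python
from h import *
plan([0.5165,0.1075,0.10],np.deg2rad(70.1))
```

```text
twist -0.0008 (tool x z=-1.000)
twist 3.1408 (tool x z=-1.000)
cur jaw yaw 70.0569818523091 j6 -1.1888409289856758 t 3.4 tcp [0.5673 0.098  0.2004] {'x': np.float64(10.03), 'y': np.float64(-0.85), 'z': np.float64(-5.1)}
```

Emit:
send_rows(
  increments=[
    {"x": 3,"y": -0.85,"z": -5.1,"twist": 0,"claw": 60},
    {"x": 8,"y": -0.85,"z": -5.1,"twist": 0,"claw": 60},
    {"x": 10,"y": -0.85,"z": -5.1,"twist": 0,"claw": 60},
    {"x": 10,"y": -0.85,"z": -5.1,"twist": 0,"claw": 60},
    {"x": 10,"y": -0.85,"z": -5.1,"twist": 0,"claw": 60},
  ],
)

```text
t: 4.03
tool_pos: [0.5178, 0.1066, 0.1013]
ee_rot: [0.425, 1.569, 0.075]
contact_force: [0.1, -0.5, 0.6]
gripper_width: 0.765
```

Run:
```python
from h import *
plan([0.5165,0.1075,0.040],np.deg2rad(70.1))
im=bot.capture("wrist"); cv2.imwrite("pics/w3.png",im)
im=bot.capture("scene"); cv2.imwrite("pics/s3.png",cv2.resize(im[150:350,240:500],(780,600)))
```

```text
twist -0.0019 (tool x z=-1.000)
twist 3.1397 (tool x z=-1.000)
cur jaw yaw 69.99105074028293 j6 -1.167844649551387 t 4.025 tcp [0.5178 0.1066 0.1013] {'x': np.float64(6.13), 'y': np.float64(0.04), 'z': np.float64(-0.16)}
```

View pics/w3.png

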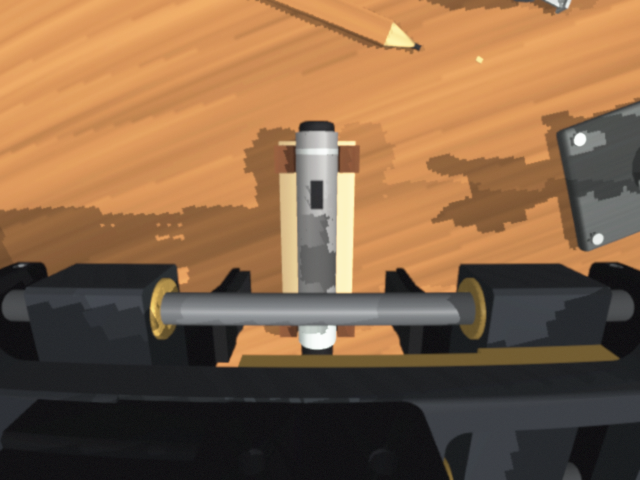

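View pics/s3.png

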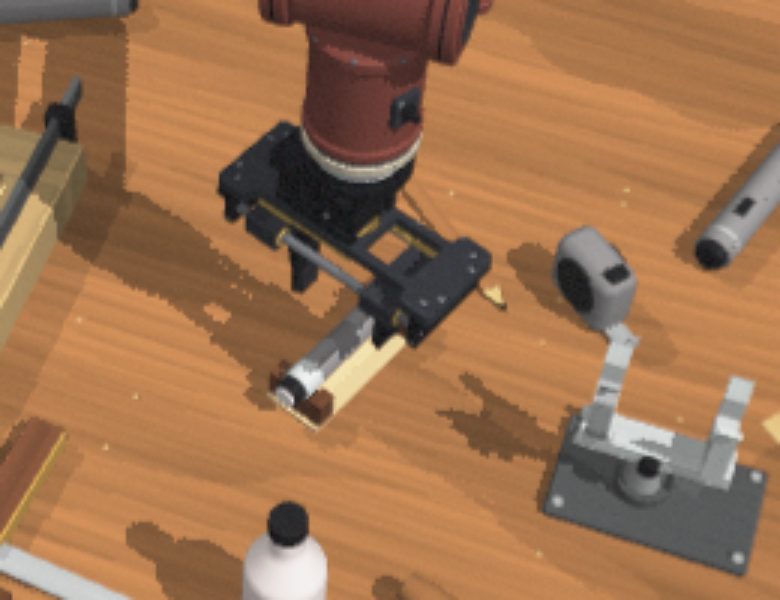

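The tube is centred between the jaws: axis at column 317, fingers at 240 and 397. I'll descend, then close at 50 N.

Emit:
send_rows(
  increments=[
    {"x": 3,"y": 0,"z": -0.1,"twist": 0,"claw": 60},
    {"x": 6.1,"y": 0,"z": -0.1,"twist": 0,"claw": 60},
    {"x": 6.1,"y": 0,"z": -0.1,"twist": 0,"claw": 60},
    {"x": 6.1,"y": 0,"z": -0.1,"twist": 0,"claw": 230},
    {"x": 6.1,"y": 0,"z": -0.1,"twist": 0,"claw": 230},
    {"x": 6.1,"y": 0,"z": -0.1,"twist": 0,"claw": 230},
    {"x": 6.1,"y": 0,"z": -0.1,"twist": 0,"claw": 230},
    {"x": 6.1,"y": 0,"z": -0.1,"twist": 0,"claw": 230},
  ],
  grip_force=55,
)

```text
t: 5.12
tool_pos: [0.516, 0.1065, 0.039]
ee_rot: [0.297, 1.571, -0.053]
contact_force: [-0.2, -0.1, -0.2]
gripper_width: 0.282
```

Emit:
send_rows(
  increments=[
    {"x": 0,"y": 0,"z": 0,"twist": 0,"claw": 230},
    {"x": 0,"y": 0,"z": 0,"twist": 0,"claw": 230},
  ],
)

```text
t: 5.38
tool_pos: [0.516, 0.1065, 0.039]
ee_rot: [0.704, 1.571, 0.354]
contact_force: [-0.5, -0.1, 1.0]
gripper_width: 0.26
```

Emit:
send_rows(
  increments=[
    {"x": -2,"y": 0,"z": 0,"twist": 0,"claw": 230},
    {"x": -7,"y": 0,"z": 0,"twist": 0,"claw": 230},
    {"x": -13,"y": 0,"z": 0,"twist": 0.1,"claw": 230},
    {"x": -19,"y": 0,"z": 0,"twist": 0.28,"claw": 230},
    {"x": -21,"y": 4,"z": 0,"twist": 0.46,"claw": 230},
    {"x": -21,"y": 8,"z": -1,"twist": 0.64,"claw": 230},
    {"x": -21,"y": 12,"z": -2,"twist": 0.82,"claw": 230},
    {"x": -21,"y": 17,"z": -4,"twist": 1.0,"claw": 230},
  ],
)

```text
t: 6.38
tool_pos: [0.5367, 0.2805, 0.2484]
ee_rot: [-0.699, 1.57, -2.057]
contact_force: [1.1, 0.6, -0.7]
gripper_width: 0.258
```

Run:
```python
from h import *
plan([0.538,0.281,0.25],np.deg2rad(0.))
```

```text
twist 0.2136 (tool x z=-1.000)
twist -2.928 (tool x z=-1.000)
cur jaw yaw 12.238781675358915 j6 0.13818019816670643 t 6.375 tcp [0.5367 0.2805 0.2484] {'x': np.float64(-0.16), 'y': np.float64(0.13), 'z': np.float64(-0.02)}
```

Emit:
send_rows(
  increments=[
    {"x": 0,"y": 0,"z": 0,"twist": 0.18,"claw": 230},
    {"x": 0,"y": 0,"z": 0,"twist": 0.21,"claw": 230},
    {"x": 0,"y": 0,"z": 0,"twist": 0.21,"claw": 230},
  ],
)

```text
t: 6.75
tool_pos: [0.5365, 0.2793, 0.2485]
ee_rot: [-1.042, 1.57, -2.6]
contact_force: [0.1, -0.6, -0.8]
gripper_width: 0.258
```

Run:
```python
from h import *
m=bot.camera_model("wrist")
im=bot.capture("wrist"); cv2.imwrite("pics/w4.png",im); np.save('/tmp/T4.npy',m['cam_to_world'])
plan([0.538,0.281,0.25],np.deg2rad(0.))
for n in ["seat","stand","cam_mid","cam_lens"]:
    for r in bot.pinpoint("wrist",n): print(n,r['p'],r['xyz'],proj("wrist",r['xyz'],m))
```

```text
twist 0.0128 (tool x z=-1.000)
twist -3.1288 (tool x z=-1.000)
cur jaw yaw 0.731383960924354 j6 0.33682478729282456 t 6.8 tcp [0.5366 0.2792 0.2486] {'x': np.float64(-0.14), 'y': np.float64(0.14), 'z': np.float64(-0.17)}
stand 0.66 [0.5355, 0.286, 0.2434] [[315.9085 293.3889]]
cam_mid 0.88 [0.5345, 0.2846, 0.2436] [[313.6058 296.4774]]
cam_mid 0.88 [0.2204, 0.3802, 0.0172] [[ 23.7448 120.3218]]
cam_lens 0.52 [0.7284, 0.3437, -0.0039] [[491.2861 158.1738]]
```

View pics/w4.png

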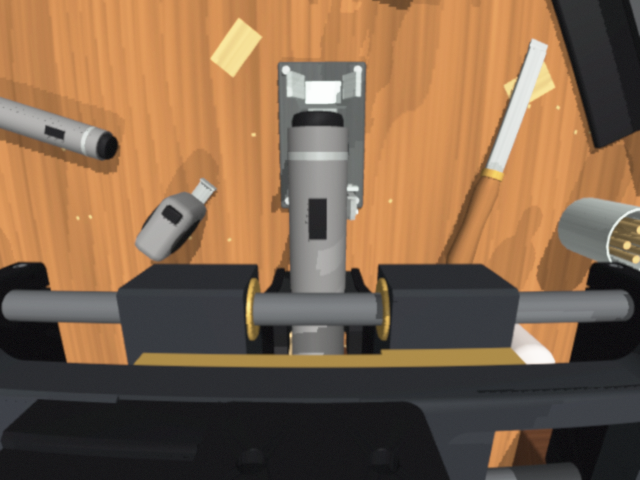

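The tube hides the forks: only the rear fork at (323,92) and the base corners at about (280,63) and (364,208) show. I'll shift sideways to see the whole clip.

Emit:
send_rows(
  increments=[
    {"x": 0,"y": 5,"z": 0,"twist": 0.013,"claw": 230},
    {"x": 0,"y": 9,"z": -0.5,"twist": 0.013,"claw": 230},
    {"x": 0,"y": 9,"z": -0.5,"twist": 0.013,"claw": 230},
    {"x": 0,"y": 9,"z": -0.5,"twist": 0.013,"claw": 230},
  ],
)

```text
t: 7.5
tool_pos: [0.6259, 0.2856, 0.2484]
ee_rot: [-1.377, 1.569, -2.949]
contact_force: [0.5, -0.3, -1.3]
gripper_width: 0.26
```

Run:
```python
from h import *
m=bot.camera_model("wrist")
im=bot.capture("wrist"); cv2.imwrite("pics/w5.png",im); np.save('/tmp/T5.npy',m['cam_to_world'])
plan([0.538,0.281,0.25],np.deg2rad(0.))
for n in ["seat","stand","cam_mid","cam_lens"]:
    for r in bot.pinpoint("wrist",n): print(n,r['p'],r['xyz'],proj("wrist",r['xyz'],m))
cv2.imwrite("pics/w5c.png",cv2.resize(im[40:240,140:400],(780,600),interpolation=cv2.INTER_CUBIC))
im=bot.capture("top"); cv2.imwrite("pics/t5c.png",cv2.resize(im[160:280,110:270],(800,600),interpolation=cv2.INTER_CUBIC))
```

```text
twist -0.0017 (tool x z=-1.000)
twist 3.1399 (tool x z=-1.000)
cur jaw yaw -0.09577292731814045 j6 0.31552511951990053 t 7.55 tcp [0.6257 0.2858 0.2488] {'x': np.float64(-0.11), 'y': np.float64(-8.77), 'z': np.float64(0.49)}
seat 0.74 [0.5407, 0.351, 0.1159] [[206.4361 155.1569]]
stand 0.87 [0.5375, 0.3445, 0.0022] [[236.6684 160.1178]]
cam_mid 0.83 [0.6253, 0.2932, 0.2476] [[316.4459 295.3363]]
cam_lens 0.57 [0.5404, 0.3491, 0.0021] [[239.1295 155.7632]]
```

View pics/w5c.png

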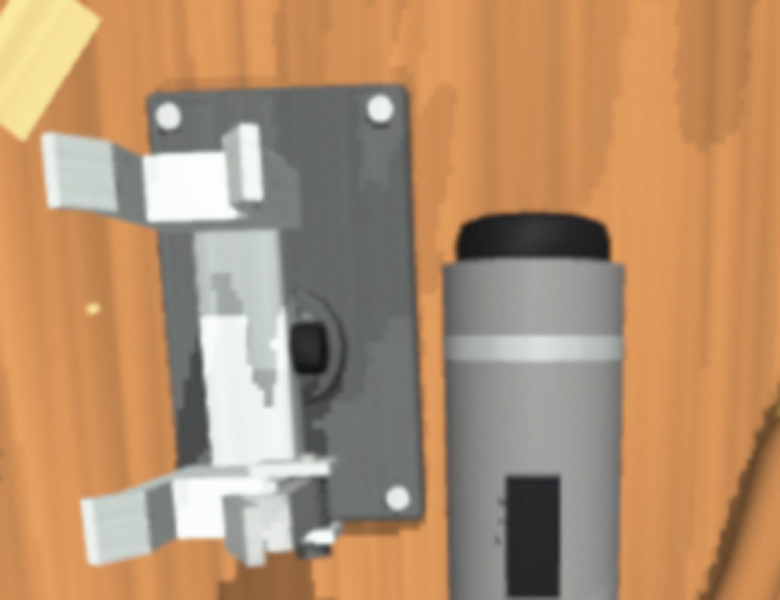

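View pics/t5c.png

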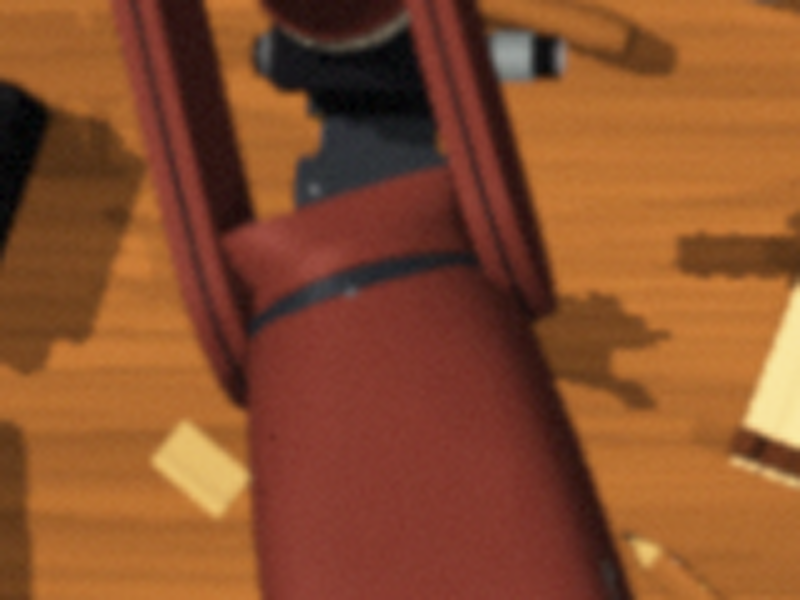

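Run:
```python
from h import *
m=bot.camera_model("wrist"); m['cam_to_world']=np.load('/tmp/T5.npy')
g=lambda u,v,z: onz("wrist",(u/3+140,v/3+40),z,m)
TL,TR,BR=g(148,93,.01),g(406,85,.01),g(424,520,.01)
print("corners",TL,TR,BR,"sizes",np.linalg.norm(TL-TR),np.linalg.norm(TR-BR),"centre",(TL+BR)/2)
s1,s2,s3=g(168,116,.012),g(380,108,.012),g(398,498,.012)
print("screws",s1,s2,s3,"c",(s1+s3)/2, 'yaw',np.rad2deg(np.arctan2(*(s3-s2)[[1,0]])))
print('edge yaw',np.rad2deg(np.arctan2(*(BR-TR)[[1,0]])))
# fork floors z=.103
for n,q in dict(rearTL=(145,155),rearBL=(150,222),frontTL=(173,478),frontBL=(178,540)).items(): print(n,g(*q,.103))
# flare tips z=.138 left prong
for n,q in dict(rTL=(43,133),rBL=(53,207),fTL=(83,500),fBL=(93,565)).items(): print(n,g(*q,.138))
# right flare tip rear
for n,q in dict(rTR=(262,125),rTR2=(262,200)).items(): print(n,g(*q,.138))
# beam top z=.07 
for n,q in dict(bl=(195,232),br=(278,232),bl2=(212,465),br2=(298,465)).items(): print(n,g(*q,.07))
```

```text
corners [0.4949 0.4346 0.01  ] [0.5829 0.4356 0.01  ] [0.5854 0.2872 0.01  ] sizes 0.08795468338553158 0.1484358402068816 centre [0.5402 0.3609 0.01  ]
screws [0.502  0.4267 0.012 ] [0.5742 0.428  0.012 ] [0.5764 0.2956 0.012 ] c [0.5392 0.3611 0.012 ] yaw -89.03277836661073
edge yaw -89.01881466758131
rearTL [0.5256 0.3994 0.103 ]
rearBL [0.5257 0.3827 0.103 ]
frontTL [0.5267 0.3154 0.103 ]
frontBL [0.5266 0.2981 0.103 ]
rTL [0.5148 0.399  0.138 ]
rBL [0.5157 0.3828 0.138 ]
fTL [0.5163 0.3149 0.138 ]
fBL [0.5171 0.2987 0.138 ]
rTR [0.5651 0.3995 0.138 ]
rTR2 [0.5643 0.3834 0.138 ]
bl [0.5271 0.3831 0.07  ]
br [0.5515 0.3827 0.07  ]
bl2 [0.5275 0.3149 0.07  ]
br2 [0.5539 0.3148 0.07  ]
```

Run:
```python
from h import *
m=bot.camera_model("wrist"); m['cam_to_world']=np.load('/tmp/T5.npy')
im=cv2.imread("pics/w5.png"); g=cv2.cvtColor(im,cv2.COLOR_BGR2HSV)
P=[]
for r in range(132,262,6):
    xs=np.where((g[r,280:360,1]<45))[0]+280
    P.append((r,xs.min(),xs.max()))
print(P[::4])
Q=np.array([onz("wrist",((a+b+1)/2,r),0.2428,m)[:2] for r,a,b in P])
vx,vy,x0,y0=cv2.fitLine(Q.astype(np.float32),cv2.DIST_HUBER,0,.0005,.0005).ravel()
print("yaw",np.rad2deg(np.arctan2(vy,vx)),"x at tcp y .2858:",x0+vx/vy*(0.2858-y0))
print("cap end",onz("wrist",(318,40+215/3),.2428,m))
for v in (64,80,110):  # width check
    pass
P=np.array(P); w=[np.linalg.norm(onz("wrist",(a,r),.2428,m)-onz("wrist",(b+1,r),.2428,m)) for r,a,b in P]; print("width",np.array(w)[::4])
plan([0.5400+0.0001,0.342,0.22],np.deg2rad(1.0))
```

```text
[(132, np.int64(289), np.int64(346)), (156, np.int64(289), np.int64(346)), (180, np.int64(289), np.int64(345)), (204, np.int64(280), np.int64(345)), (228, np.int64(290), np.int64(345)), (252, np.int64(291), np.int64(344))]
yaw 89.90178 x at tcp y .2858: 0.6259264
cap end [0.6261 0.3684 0.2428]
width [0.023  0.0233 0.0233 0.0274 0.0236 0.0232]
twist -0.0189 (tool x z=-1.000)
twist 3.1227 (tool x z=-1.000)
cur jaw yaw -0.08206203812785808 j6 0.31564671343221806 t 7.8 tcp [0.626  0.2861 0.2495] {'x': np.float64(2.95), 'y': np.float64(-8.6), 'z': np.float64(-5.58)}
```

Emit:
send_rows(
  increments=[
    {"x": 0,"y": -5,"z": -4,"twist": -0.019,"claw": 230},
    {"x": 1,"y": -8.6,"z": -5.6,"twist": -0.019,"claw": 230},
    {"x": 4,"y": -8.6,"z": -5.6,"twist": -0.019,"claw": 230},
    {"x": 5,"y": -8.6,"z": -5.6,"twist": -0.019,"claw": 230},
    {"x": 5,"y": -8.6,"z": -5.6,"twist": -0.019,"claw": 230},
    {"x": 5,"y": -8.6,"z": -5.6,"twist": -0.019,"claw": 230},
  ],
  grip_force=60,
)

```text
t: 8.55
tool_pos: [0.5417, 0.342, 0.2001]
ee_rot: [1.984, 1.569, 0.43]
contact_force: [0.2, 0.1, -0.7]
gripper_width: 0.26
```

Run:
```python
from h import *
plan([0.5401,0.3415,0.170],np.deg2rad(1.0))
im=bot.capture("scene"); cv2.imwrite("pics/s6.png",cv2.resize(im[200:350,380:580],(800,600),interpolation=cv2.INTER_CUBIC))
```

```text
twist -0.0013 (tool x z=-1.000)
twist 3.1403 (tool x z=-1.000)
cur jaw yaw 0.927832308236112 j6 0.42393196039306535 t 8.55 tcp [0.5417 0.342  0.2001] {'x': np.float64(3.01), 'y': np.float64(-0.16), 'z': np.float64(0.05)}
```

View pics/s6.png

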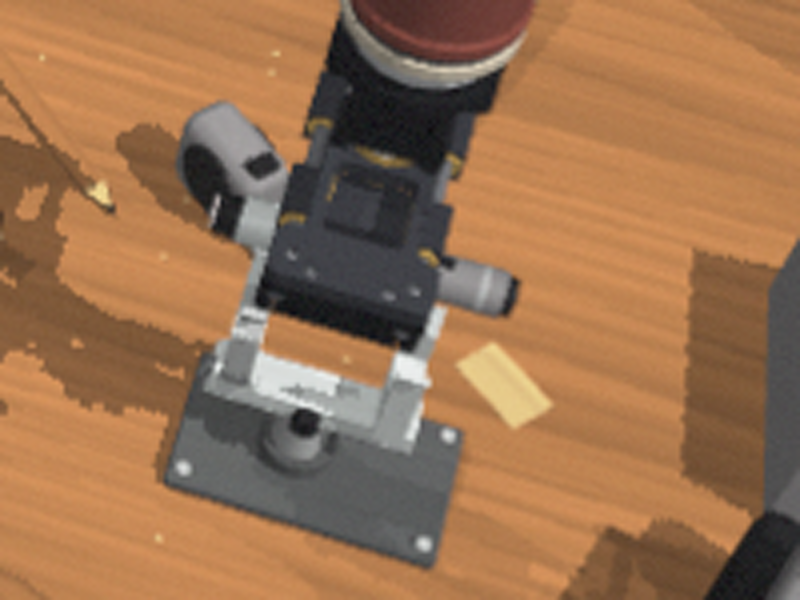

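Emit:
send_rows(
  increments=[
    {"x": 1.5,"y": -0.16,"z": 0,"twist": 0,"claw": 230},
    {"x": 3,"y": -0.16,"z": 0,"twist": 0,"claw": 230},
    {"x": 3,"y": -0.16,"z": 0,"twist": 0,"claw": 230},
    {"x": 3,"y": -0.16,"z": 0,"twist": 0,"claw": 230},
  ],
)

```text
t: 9.1
tool_pos: [0.539, 0.342, 0.1685]
ee_rot: [-1.109, 1.57, -2.663]
contact_force: [0.2, 0.4, -0.2]
gripper_width: 0.26
```

Run:
```python
from h import *
m=bot.camera_model("wrist")
im=bot.capture("wrist"); np.save('/tmp/T7.npy',m['cam_to_world']);cv2.imwrite("pics/w7.png",im)
plan([0.5401,0.3415,0.121],np.deg2rad(1.0)); print(bot.state()['contact_force'])
```

```text
twist -0.0004 (tool x z=-1.000)
twist 3.1411 (tool x z=-1.000)
cur jaw yaw 0.9743356177112427 j6 0.42498702610696537 t 9.15 tcp [0.5392 0.3421 0.1691] {'x': np.float64(4.81), 'y': np.float64(0.08), 'z': np.float64(0.07)}
[-0.1673  0.2164 -0.5567]
```

View pics/w7.png

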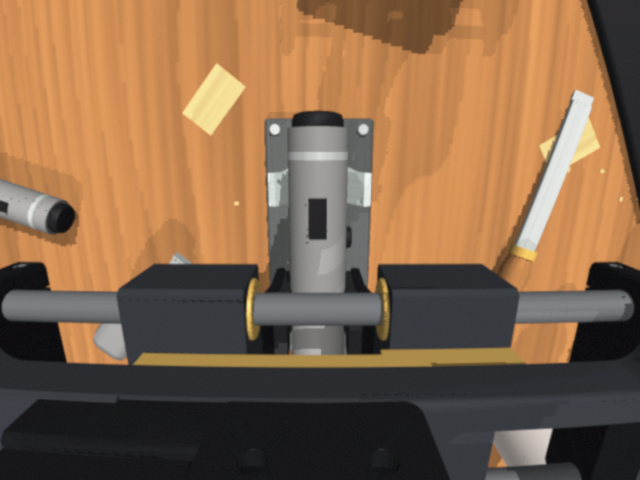

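The rear fork's prong tips at columns 268 and 371 straddle the tube (289–346) within 1 mm. I'll start pressing down in steps.

Emit:
send_rows(
  increments=[
    {"x": 0.8,"y": 0.08,"z": 0.05,"twist": 0,"claw": 230},
    {"x": 1.5,"y": 0.08,"z": 0.05,"twist": 0,"claw": 230},
    {"x": 2.1,"y": 0.08,"z": 0.05,"twist": 0,"claw": 230},
    {"x": 2.1,"y": 0.08,"z": 0.05,"twist": 0,"claw": 230},
  ],
)

```text
t: 9.65
tool_pos: [0.5393, 0.3413, 0.1468]
ee_rot: [-1.163, 1.569, -2.717]
contact_force: [0.1, -0.5, -1.2]
gripper_width: 0.259
```

Run:
```python
from h import *
plan([0.5401,0.3415,0.121],np.deg2rad(1.0)); s=bot.state();print(s['contact_force'],s['moment'])
```

```text
twist -0.0004 (tool x z=-1.000)
twist 3.1411 (tool x z=-1.000)
cur jaw yaw 0.9742744106338628 j6 0.4237502715418045 t 9.65 tcp [0.5393 0.3413 0.1468] {'x': np.float64(2.58), 'y': np.float64(0.09), 'z': np.float64(-0.02)}
[ 0.1413 -0.521  -1.156 ] [-0.129   0.0058 -0.0365]
```

Emit:
send_rows(
  increments=[
    {"x": 0.6,"y": 0.05,"z": 0,"twist": 0,"claw": 230},
    {"x": 1.2,"y": 0.05,"z": 0,"twist": 0,"claw": 230},
    {"x": 1.6,"y": 0.05,"z": 0,"twist": 0,"claw": 230},
    {"x": 1.6,"y": 0.05,"z": 0,"twist": 0,"claw": 230},
  ],
)

```text
t: 10.15
tool_pos: [0.5396, 0.3414, 0.1307]
ee_rot: [-1.247, 1.569, -2.801]
contact_force: [-1.8, -0.2, -2.1]
gripper_width: 0.258
```

Run:
```python
from h import *
plan([0.5401,0.3415,0.121],np.deg2rad(1.0)); s=bot.state();print(s['contact_force'],s['moment'])
im=bot.capture("wrist");cv2.imwrite("pics/w8.png",im)
im=bot.capture("scene"); cv2.imwrite("pics/s8.png",cv2.resize(im[200:350,380:580],(800,600),interpolation=cv2.INTER_CUBIC))
```

```text
twist -0.0004 (tool x z=-1.000)
twist 3.1412 (tool x z=-1.000)
cur jaw yaw 0.9750997774800628 j6 0.4234436001395579 t 10.15 tcp [0.5396 0.3414 0.1307] {'x': np.float64(0.97), 'y': np.float64(0.05), 'z': np.float64(-0.01)}
[-1.7819 -0.2182 -2.0553] [-0.0291  0.372  -0.0718]
```

View pics/w8.png

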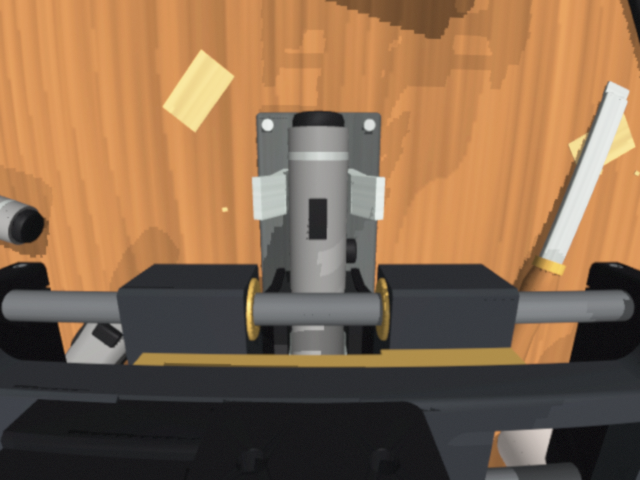

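View pics/s8.png

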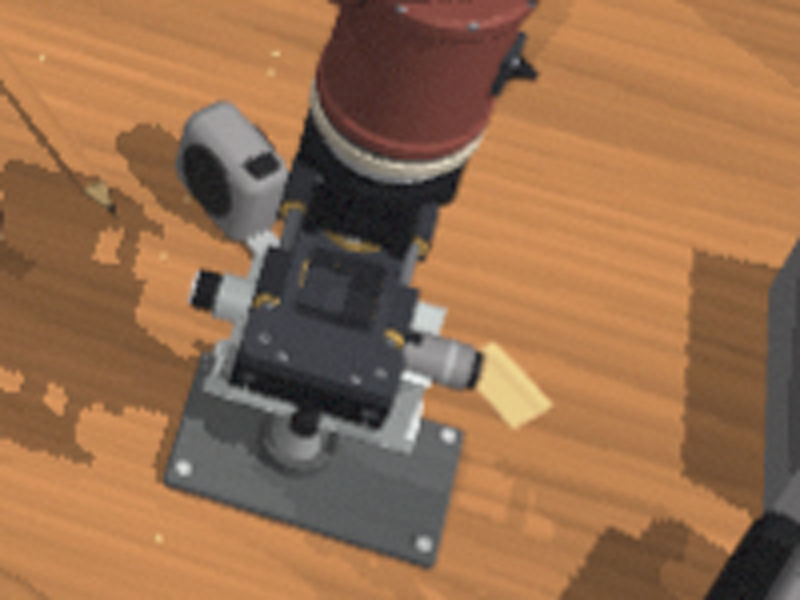

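The tube is centred: flare tips at 252 and 384, tube middle at 318. The jaw is pushing sideways at about 2 N. I'll press home.

Emit:
send_rows(
  increments=[
    {"x": 0.4,"y": 0.05,"z": 0,"twist": 0,"claw": 230},
    {"x": 0.8,"y": 0.05,"z": 0,"twist": 0,"claw": 230},
    {"x": 1.05,"y": 0.05,"z": 0,"twist": 0,"claw": 230},
    {"x": 1.1,"y": 0.05,"z": 0,"twist": 0,"claw": 230},
    {"x": 1.1,"y": 0.05,"z": 0,"twist": 0,"claw": 230},
  ],
)

```text
t: 10.88
tool_pos: [0.541, 0.3415, 0.1208]
ee_rot: [1.393, 1.571, -0.16]
contact_force: [-0.4, -0.1, -2.1]
gripper_width: 0.259
```

Run:
```python
from h import *
plan([0.5401,0.3415,0.121],np.deg2rad(1.0)); s=bot.state();print(s['contact_force'],s['moment'])
im=bot.capture("scene"); cv2.imwrite("pics/s9.png",cv2.resize(im[250:330,410:520],(800,582),interpolation=cv2.INTER_CUBIC))
```

```text
twist -0.0005 (tool x z=-1.000)
twist 3.1411 (tool x z=-1.000)
cur jaw yaw 0.972499005099557 j6 0.42304110624933544 t 10.875 tcp [0.541  0.3415 0.1208] {'x': np.float64(-0.02), 'y': np.float64(-0.09), 'z': np.float64(-0.0)}
[-0.4372 -0.1286 -2.0516] [-0.0268  0.2046 -0.0198]
```

View pics/s9.png

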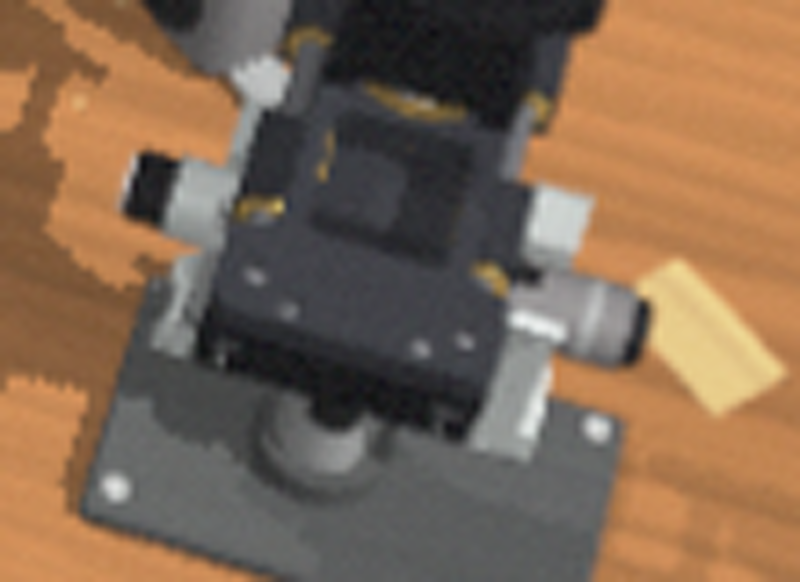

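Emit:
send_rows(
  increments=[
    {"x": 0.15,"y": -0.05,"z": 0,"twist": 0,"claw": 230},
    {"x": 0.3,"y": -0.05,"z": 0,"twist": 0,"claw": 230},
    {"x": 0.3,"y": -0.05,"z": 0,"twist": 0,"claw": 230},
  ],
)

```text
t: 11.3
tool_pos: [0.541, 0.3417, 0.1199]
ee_rot: [1.753, 1.569, 0.199]
contact_force: [-4.2, -4.0, 7.5]
gripper_width: 0.261
```

Run:
```python
from h import *
plan([0.5401,0.3415,0.121],np.deg2rad(1.0)); s=bot.state();print(s['contact_force'],s['moment'])
```

```text
twist -0.0003 (tool x z=-1.000)
twist 3.1413 (tool x z=-1.000)
cur jaw yaw 0.9855572533698875 j6 0.42337268406045614 t 11.3 tcp [0.541  0.3417 0.1199] {'x': np.float64(-0.11), 'y': np.float64(-0.09), 'z': np.float64(0.02)}
[-4.2465 -3.9687  7.4644] [-0.4464  0.7276  0.0285]
```

Emit:
send_rows(
  increments=[
    {"x": 0.2,"y": -0.05,"z": 0,"twist": 0,"claw": 230},
    {"x": 0.4,"y": -0.05,"z": 0,"twist": 0,"claw": 230},
    {"x": 0.4,"y": -0.05,"z": 0,"twist": 0,"claw": 230},
  ],
)

```text
t: 11.68
tool_pos: [0.5411, 0.3418, 0.1197]
ee_rot: [1.695, 1.568, 0.142]
contact_force: [-11.7, -7.9, 26.9]
gripper_width: 0.258
```

Run:
```python
from h import *
plan([0.5401,0.3415,0.121],np.deg2rad(1.0)); s=bot.state();print(s['contact_force'],s['moment'])
m=bot.camera_model("wrist")
im=bot.capture("wrist");cv2.imwrite("pics/w10.png",im);np.save('/tmp/T10.npy',m['cam_to_world'])
im=bot.capture("scene"); cv2.imwrite("pics/s10.png",cv2.resize(im[250:330,410:520],(800,582),interpolation=cv2.INTER_CUBIC))
```

```text
twist -0.0002 (tool x z=-1.000)
twist 3.1414 (tool x z=-1.000)
cur jaw yaw 0.99047871689269 j6 0.423760069755307 t 11.675 tcp [0.5411 0.3418 0.1197] {'x': np.float64(-0.13), 'y': np.float64(-0.1), 'z': np.float64(0.02)}
[-11.7178  -7.9472  26.94  ] [-1.3615  2.119  -0.0392]
```

View pics/w10.png

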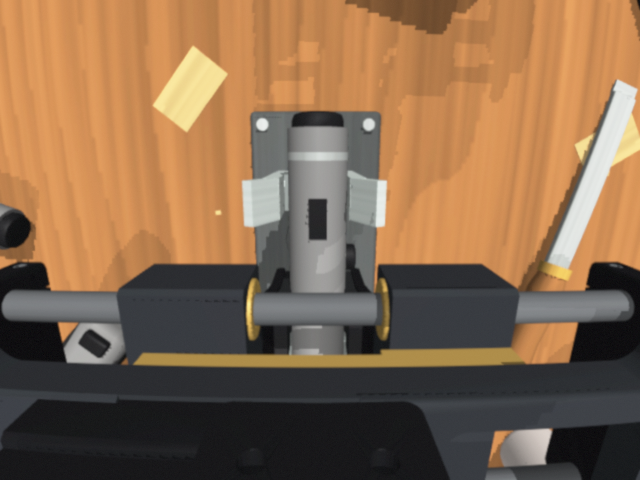

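View pics/s10.png

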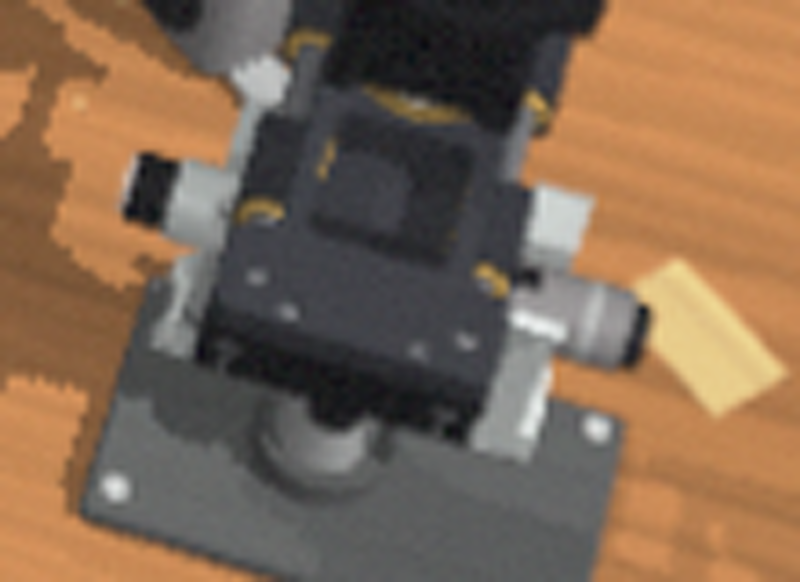

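The force rose to 27 N with only 0.2 mm of travel, so the tube is hard on the fork floors. I'll relieve the push, open and check.

Emit:
send_rows(
  increments=[
    {"x": -0.5,"y": -0.05,"z": 0,"twist": 0,"claw": 230},
    {"x": -0.6,"y": -0.05,"z": 0,"twist": 0,"claw": 230},
    {"x": -0.6,"y": -0.05,"z": 0,"twist": 0,"claw": 60},
    {"x": -0.6,"y": -0.05,"z": 0,"twist": 0,"claw": 60},
    {"x": -0.6,"y": -0.05,"z": 0,"twist": 0,"claw": 60},
    {"x": -0.6,"y": -0.05,"z": 0,"twist": 0,"claw": 60},
  ],
)

```text
t: 12.52
tool_pos: [0.5393, 0.3415, 0.1197]
ee_rot: [-1.147, 1.571, -2.701]
contact_force: [-0.6, 0.6, -0.2]
gripper_width: 0.626
```

Emit:
send_rows(
  increments=[
    {"x": -3,"y": 0,"z": 0,"twist": 0,"claw": 60},
    {"x": -8,"y": 0,"z": 0,"twist": 0,"claw": 60},
    {"x": -12,"y": 0,"z": 0,"twist": 0,"claw": 60},
    {"x": -12,"y": 0,"z": 5,"twist": 0,"claw": 60},
    {"x": -12,"y": 0,"z": 7,"twist": 0,"claw": 60},
    {"x": -12,"y": 0,"z": 7,"twist": 0,"claw": 60},
  ],
)

```text
t: 13.28
tool_pos: [0.5405, 0.2704, 0.2395]
ee_rot: [-1.655, 1.57, 3.072]
contact_force: [-0.3, 0.8, 0.1]
gripper_width: 0.766
```

Run:
```python
from h import *
m=bot.camera_model("wrist")
im=bot.capture("wrist");cv2.imwrite("pics/w11.png",im);np.save('/tmp/T11.npy',m['cam_to_world'])
plan([0.54,0.28,0.25])
for n in ["cam_mid","cam_lens","seat"]:
    for r in bot.pinpoint("wrist",n): print(n,r['p'],r['xyz'],proj("wrist",r['xyz'],m))
im=bot.capture("scene"); cv2.imwrite("pics/s11.png",cv2.resize(im[230:350,390:550],(800,600),interpolation=cv2.INTER_CUBIC))
for n in ["cam_mid","cam_lens"]:
    for r in bot.pinpoint("scene",n): print(n,r['p'],r['xyz'],proj("scene",r['xyz']))
```

```text
cur jaw yaw 0.8923068763255735 j6 0.31901348022607706 t 13.325 tcp [0.5404 0.2714 0.2394] {'x': np.float64(-1.06), 'y': np.float64(-0.03), 'z': np.float64(-0.86)}
cam_mid 0.95 [0.2217, 0.3801, 0.0159] [[ 14.8182 110.8769]]
cam_mid 0.6 [0.5408, 0.3501, 0.1137] [[320.1506 134.5543]]
cam_lens 0.83 [0.5447, 0.2721, 0.115] [[323.5381 238.6438]]
cam_mid 0.92 [0.2221, 0.3816, 0.0171] [[496.0825 210.7387]]
cam_mid 0.76 [0.2577, -0.2826, 0.016] [[248.1291 150.8469]]
cam_mid 0.6 [0.5399, 0.346, 0.1128] [[460.5764 284.6982]]
cam_mid 0.6 [0.5374, -0.2974, -0.0016] [[194.387  228.4739]]
cam_lens 0.97 [0.3033, -0.3705, 0.0155] [[211.3002 153.5404]]
cam_lens 0.88 [0.1258, 0.411, 0.0183] [[514.7644 187.1096]]
cam_lens 0.82 [0.539, 0.274, 0.1168] [[427.2203 272.6599]]
```

View pics/w11.png

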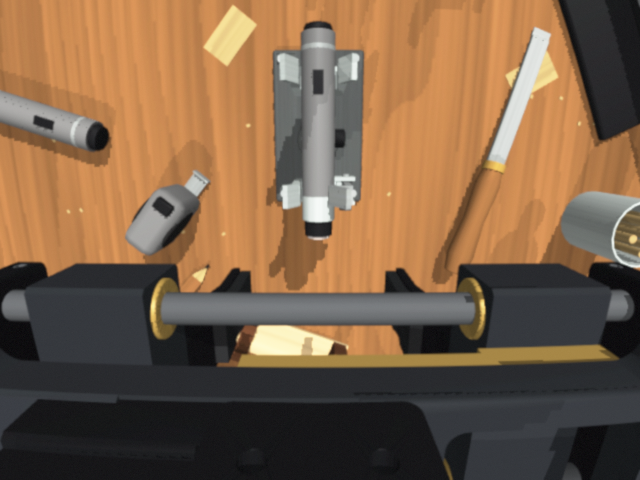

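View pics/s11.png

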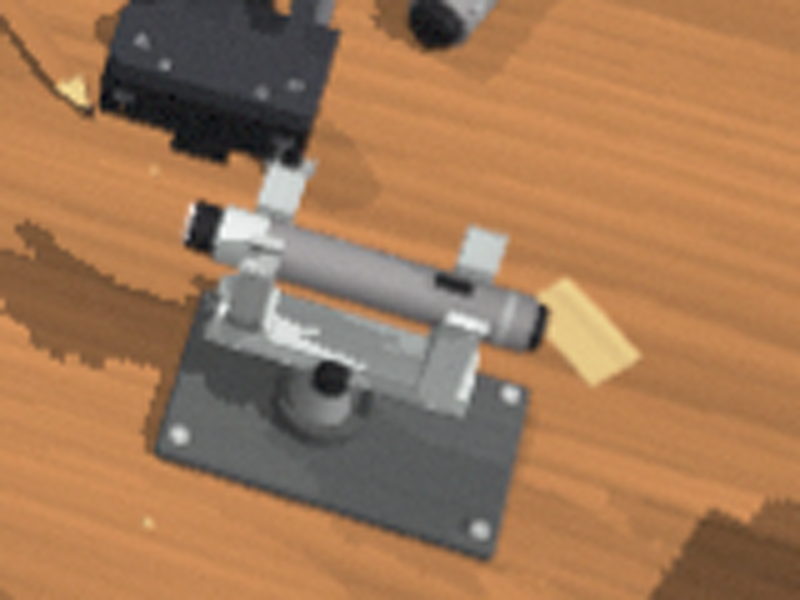

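Run:
```python
import cv2
im=cv2.imread("pics/w11.png"); cv2.imwrite("pics/w11c.png",cv2.resize(im[160:250,260:380],(800,600),interpolation=cv2.INTER_CUBIC))
```

```text
(no output)
```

View pics/w11c.png

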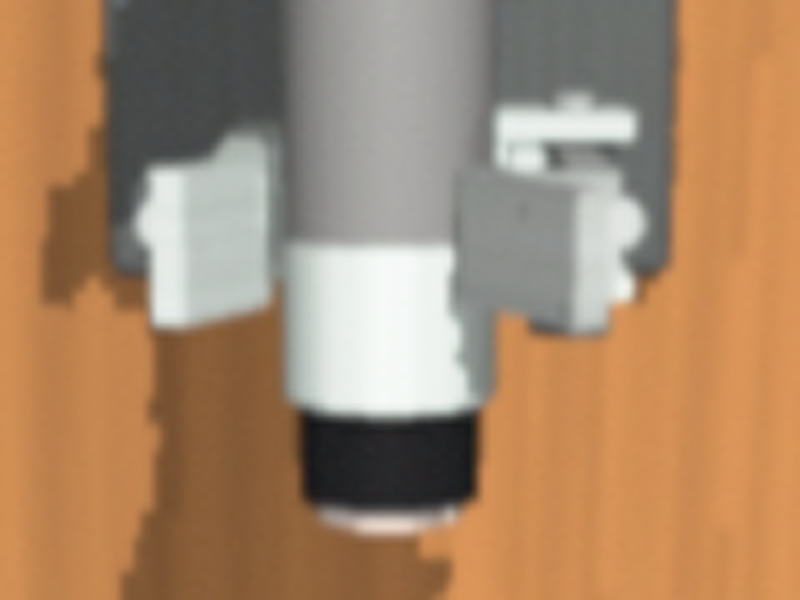

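The camera is seated with its lens at the jaw fork. The jaw's nose overlaps the tube by about 4–5 mm, at (460–500, 170–320) in the crop, so it is shut, and the fingers are clear. Next is the rail.

Emit:
send_rows(
  increments=[
    {"x": -1,"y": 0,"z": 6,"twist": 0.18,"claw": 60},
    {"x": -1,"y": -1,"z": 12,"twist": 0.36,"claw": 60},
    {"x": -1,"y": -2,"z": 18,"twist": 0.54,"claw": 60},
    {"x": -1,"y": -3,"z": 24,"twist": 0.72,"claw": 60},
    {"x": -1,"y": -4,"z": 30,"twist": 0.9,"claw": 60},
    {"x": -1,"y": -5,"z": 36,"twist": 1.08,"claw": 60},
    {"x": -1,"y": -6,"z": 42,"twist": 1.26,"claw": 60},
    {"x": -1,"y": -7,"z": 48,"twist": 1.44,"claw": 60},
  ],
)

```text
t: 14.62
tool_pos: [0.4785, -0.2111, 0.2501]
ee_rot: [2.762, 1.57, -0.238]
contact_force: [0.9, -0.0, 0.0]
gripper_width: 0.766
```

Run:
```python
from h import *
plan([0.472,-0.293,0.25],np.deg2rad(-90.))
```

```text
twist 0.1424 (tool x z=-1.000)
twist -2.9992 (tool x z=-1.000)
cur jaw yaw -81.83869989084502 j6 0.8617898874675559 t 14.625 tcp [ 0.4785 -0.2111  0.2501] {'x': np.float64(0.01), 'y': np.float64(8.01), 'z': np.float64(1.81)}
```

Emit:
send_rows(
  increments=[
    {"x": 0,"y": 5,"z": 1.0,"twist": 0.142,"claw": 60},
    {"x": 0,"y": 8,"z": 1.8,"twist": 0.142,"claw": 60},
    {"x": 0,"y": 8,"z": 1.8,"twist": 0.142,"claw": 60},
    {"x": 0,"y": 8,"z": 1.8,"twist": 0.142,"claw": 60},
  ],
)

```text
t: 15.12
tool_pos: [0.4729, -0.2906, 0.2496]
ee_rot: [-1.339, 1.57, 1.808]
contact_force: [0.2, 0.3, -0.4]
gripper_width: 0.766
```

Run:
```python
from h import *
m=bot.camera_model("wrist")
im=bot.capture("wrist");cv2.imwrite("pics/w12.png",im);np.save('/tmp/T12.npy',m['cam_to_world'])
plan([0.472,-0.293,0.25],np.deg2rad(-90.))
for n in ["rail_mid","rail_end","offcut","frame"]:
    for r in bot.pinpoint("wrist",n): print(n,r['p'],r['xyz'],proj("wrist",r['xyz'],m))
```

```text
twist 0.0069 (tool x z=-1.000)
twist -3.1347 (tool x z=-1.000)
cur jaw yaw -89.6045818254453 j6 0.8711013979679145 t 15.175 tcp [ 0.473  -0.2902  0.2497] {'x': np.float64(-0.03), 'y': np.float64(0.28), 'z': np.float64(0.1)}
rail_mid 0.8 [0.5344, -0.2963, 0.0253] [[324.563  156.1913]]
rail_end 0.88 [0.657, -0.2952, 0.0341] [[324.87    22.0817]]
offcut 0.77 [0.4939, -0.3734, -0.0007] [[392.6299 193.5579]]
```

View pics/w12.png

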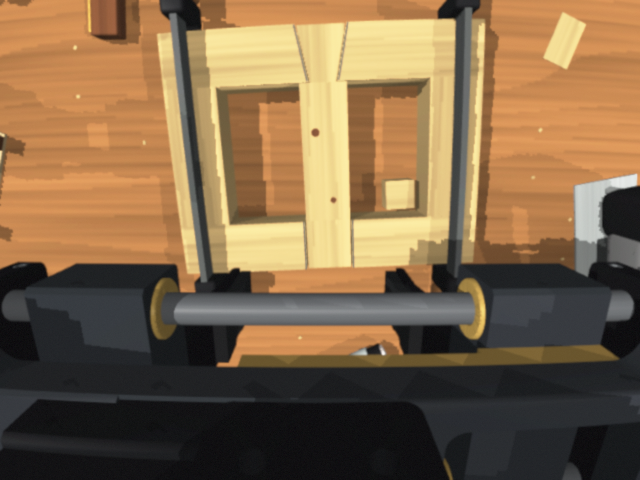

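Run:
```python
from h import *
m=bot.camera_model("wrist"); m['cam_to_world']=np.load('/tmp/T12.npy')
im=cv2.imread("pics/w12.png"); cv2.imwrite("pics/w12c.png",cv2.resize(im[10:280,190:490],(666,600),interpolation=cv2.INTER_CUBIC))
g=lambda u,v: onz("wrist",(u,v),.044,m)
for n,q in dict(L1=(302,87),L2=(306,215),R1=(348,87),R2=(352,215),end=(322,23),near=(330,268)).items(): print(n,g(*q))
```

```text
L1 [ 0.5976 -0.2744  0.044 ]
L2 [ 0.477 -0.278  0.044]
R1 [ 0.5979 -0.317   0.044 ]
R2 [ 0.4773 -0.324   0.044 ]
end [ 0.6529 -0.2925  0.044 ]
near [ 0.4212 -0.3028  0.044 ]
```

View pics/w12c.png

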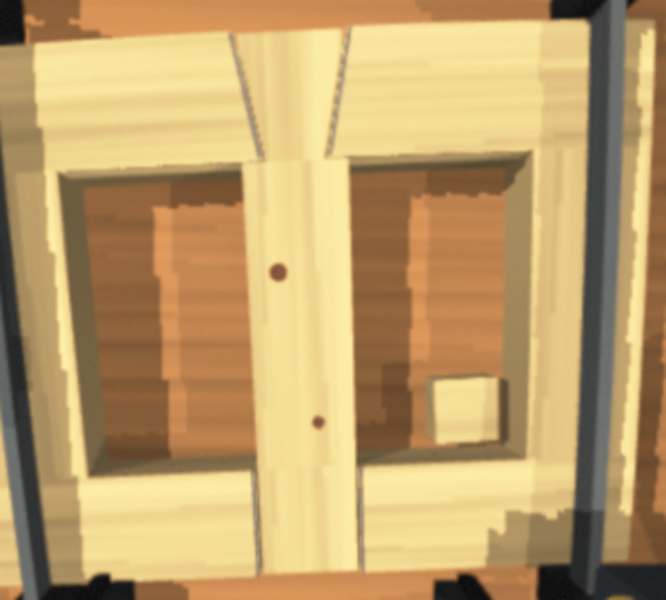

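Run:
```python
from h import *
m=bot.camera_model("wrist"); m['cam_to_world']=np.load('/tmp/T12.npy')
g=lambda u,v: onz("wrist",(u/2.22+190,v/2.222+10),.044,m)[:2]
yaw=lambda a,b: np.rad2deg(np.arctan2(*(b-a)[[1,0]]))
e,n=g(290.5,31.5),g(308.5,572.5); print("ends",e,n,np.linalg.norm(e-n),(e+n)/2,yaw(n,e))
L1,L2,R1,R2=g(243,163),g(257,468),g(349,157),g(356,468)
print(L1,L2,R1,R2,"w",np.linalg.norm(L1-R1),np.linalg.norm(L2-R2)); print(yaw(L2,L1),yaw(R2,R1),"mid",(L1+L2+R1+R2)/4)
# stile edges
print("far opening edge yaw", yaw(g(62,175),g(535,152)), "near", yaw(g(92,475),g(530,458)))
print("outer left", yaw(g(90,470),g(50,180)))
plan([0.538,-0.296,0.20],np.deg2rad(-87.5))
```

```text
ends [ 0.6519 -0.2914] [ 0.4216 -0.3017] 0.23054773284830796 [ 0.5367 -0.2966] 2.5644783045463226
[ 0.6008 -0.272 ] [ 0.4713 -0.2777] [ 0.6035 -0.3162] [ 0.4715 -0.3226] w 0.044240151324831736 0.044844269517314204
2.517832146520856 2.768812283788363 mid [ 0.5368 -0.2971]
far opening edge yaw -86.94045534444075 near -87.36998362230324
outer left 5.076701404957998
twist -0.0363 (tool x z=-1.000)
twist 3.1053 (tool x z=-1.000)
cur jaw yaw -89.57827160666051 j6 0.8707580144382707 t 15.375 tcp [ 0.473  -0.2903  0.25  ] {'x': np.float64(5.0), 'y': np.float64(0.61), 'z': np.float64(-6.49)}
```

The crop shows the rail with the dovetail flared at the far end. Its ends are at crop (290,31) and (308,572). Middle (0.537, -0.297), yaw 2.6°, length 230.5 mm and width 44 mm all fit the description. The offcut's near edge clears the partly opened fingers. I'll descend onto the rail.

Run:
```python
from h import *
plan([0.5368,-0.2968,0.12],np.deg2rad(-87.4))
```

```text
twist -0.038 (tool x z=-1.000)
twist 3.1036 (tool x z=-1.000)
cur jaw yaw -89.57827160666051 j6 0.8707580144382707 t 15.375 tcp [ 0.473  -0.2903  0.25  ] {'x': np.float64(13.0), 'y': np.float64(0.69), 'z': np.float64(-6.37)}
```

Emit:
send_rows(
  increments=[
    {"x": 3,"y": 0.7,"z": -4,"twist": -0.038,"claw": 60},
    {"x": 8,"y": 0.7,"z": -6.4,"twist": -0.038,"claw": 60},
    {"x": 13,"y": 0.7,"z": -6.4,"twist": -0.038,"claw": 60},
    {"x": 13,"y": 0.7,"z": -6.4,"twist": -0.038,"claw": 60},
    {"x": 13,"y": 0.7,"z": -6.4,"twist": -0.038,"claw": 60},
    {"x": 13,"y": 0.7,"z": -6.4,"twist": -0.038,"claw": 60},
  ],
)

```text
t: 16.12
tool_pos: [0.5383, -0.2992, 0.1233]
ee_rot: [2.467, 1.565, -0.631]
contact_force: [0.7, -0.6, -0.7]
gripper_width: 0.765
```

Run:
```python
from h import *
plan([0.5368,-0.2968,0.036],np.deg2rad(-87.4))
im=bot.capture("wrist");cv2.imwrite("pics/w13.png",im)
```

```text
twist -0.0016 (tool x z=-1.000)
twist 3.1399 (tool x z=-1.000)
cur jaw yaw -87.49433705194119 j6 0.8918041235934526 t 16.125 tcp [ 0.5383 -0.2992  0.1233] {'x': np.float64(8.73), 'y': np.float64(-0.27), 'z': np.float64(0.18)}
```

View pics/w13.png

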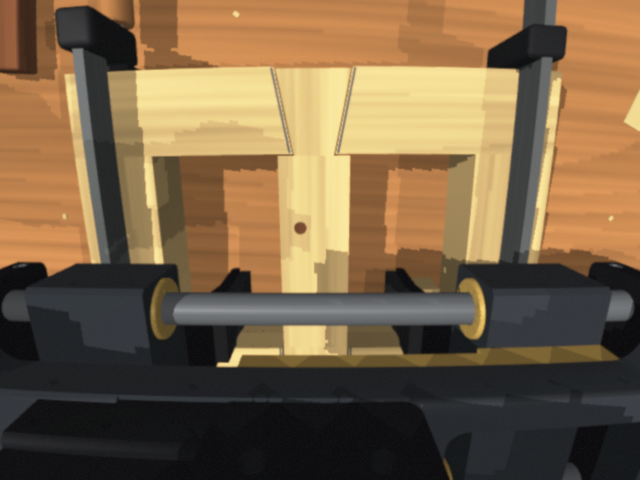

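Emit:
send_rows(
  increments=[
    {"x": 3,"y": -0.2,"z": 0.18,"twist": 0,"claw": 60},
    {"x": 6,"y": -0.2,"z": 0.18,"twist": 0,"claw": 60},
    {"x": 8.7,"y": -0.2,"z": 0.18,"twist": 0,"claw": 60},
    {"x": 8.7,"y": -0.2,"z": 0.18,"twist": 0,"claw": 60},
    {"x": 8.7,"y": -0.2,"z": 0.18,"twist": 0,"claw": 60},
  ],
)

```text
t: 16.8
tool_pos: [0.536, -0.297, 0.0349]
ee_rot: [2.464, 1.568, -0.634]
contact_force: [0.9, -0.1, -0.2]
gripper_width: 0.76
```

Run:
```python
from h import *
plan([0.5368,-0.2968,0.036],np.deg2rad(-87.4))
im=bot.capture("wrist");cv2.imwrite("pics/w14.png",im)
print(bot.state()['contact_force'])
```

```text
twist -0.0017 (tool x z=-1.000)
twist 3.1399 (tool x z=-1.000)
cur jaw yaw -87.49583531956705 j6 0.892456273663972 t 16.8 tcp [ 0.536  -0.297   0.0349] {'x': np.float64(-0.11), 'y': np.float64(-0.01), 'z': np.float64(-0.09)}
[ 0.9243  0.6848 -0.2257]
```

View pics/w14.png

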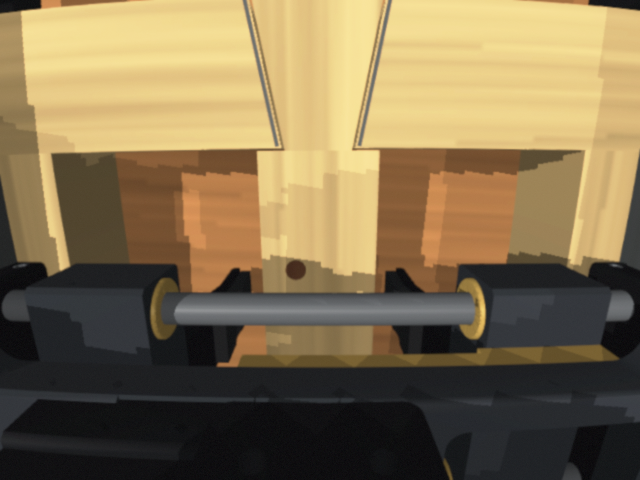

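The rail spans columns 259–379, centred between the fingers at 240 and 398. Closing.

Emit:
send_rows(
  increments=[
    {"x": 0,"y": 0,"z": 0,"twist": 0,"claw": 200},
    {"x": 0,"y": 0,"z": 0,"twist": 0,"claw": 200},
    {"x": 0,"y": 0,"z": 0,"twist": 0,"claw": 200},
    {"x": 0,"y": 0,"z": 0,"twist": 0,"claw": 200},
    {"x": 0,"y": 0,"z": 0,"twist": 0,"claw": 200},
    {"x": 0,"y": 0,"z": 0,"twist": 0,"claw": 200},
  ],
  grip_force=55,
)

```text
t: 17.6
tool_pos: [0.5351, -0.2964, 0.0333]
ee_rot: [2.194, 1.57, -0.903]
contact_force: [-0.5, -0.1, 5.7]
gripper_width: 0.502
```

Emit:
send_rows(
  increments=[
    {"x": -0.5,"y": 0,"z": 0,"twist": 0,"claw": 200},
    {"x": -1,"y": 0,"z": 0,"twist": 0,"claw": 200},
    {"x": -2,"y": 0,"z": 0,"twist": 0,"claw": 200},
    {"x": -3,"y": 0,"z": 0,"twist": 0,"claw": 200},
    {"x": -3,"y": 0,"z": 0,"twist": 0,"claw": 200},
  ],
)

```text
t: 18.23
tool_pos: [0.5353, -0.2958, 0.0639]
ee_rot: [-3.072, 1.57, 0.113]
contact_force: [0.3, 0.1, -2.4]
gripper_width: 0.501
```

Run:
```python
from h import *
plan([0.5368,-0.2968,0.13],np.deg2rad(-87.4))
im=bot.capture("scene");cv2.imwrite("pics/s15.png",cv2.resize(im[130:310,90:330],(800,600)))
print(bot.state()['contact_force'])
```

```text
twist -0.0016 (tool x z=-1.000)
twist 3.14 (tool x z=-1.000)
cur jaw yaw -87.49336733315377 j6 0.8925592183127367 t 18.225 tcp [ 0.5353 -0.2958  0.0639] {'x': np.float64(-6.61), 'y': np.float64(0.1), 'z': np.float64(-0.15)}
[ 0.3655  0.3046 -3.0947]
```

View pics/s15.png

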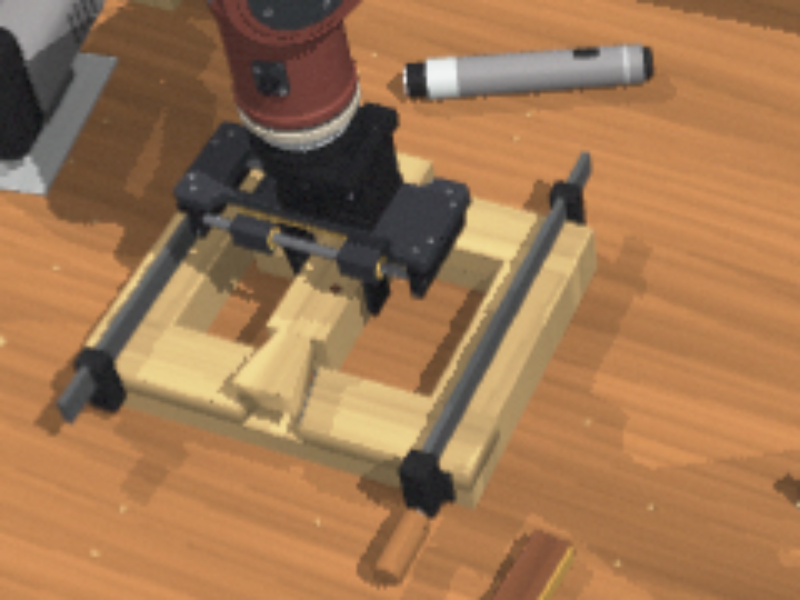

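The scene shows the rail lifted level out of its housings, with the dovetail up at (275,375), and about 2.5 N of load. Now higher, then transit with the turn.

Emit:
send_rows(
  increments=[
    {"x": -3,"y": 0,"z": 0,"twist": 0,"claw": 200},
    {"x": -7,"y": 0,"z": 0,"twist": 0,"claw": 200},
    {"x": -9.6,"y": 0,"z": 0,"twist": 0,"claw": 200},
    {"x": -9.6,"y": 0,"z": 0,"twist": 0,"claw": 200},
    {"x": -9.6,"y": -2,"z": 0,"twist": -0.1,"claw": 200},
    {"x": -9.6,"y": -5,"z": 0,"twist": -0.25,"claw": 200},
    {"x": -9.6,"y": -8,"z": 0,"twist": -0.4,"claw": 200},
    {"x": -9.6,"y": -11,"z": -0.5,"twist": -0.55,"claw": 200},
  ],
)

```text
t: 19.27
tool_pos: [0.5334, -0.1842, 0.1562]
ee_rot: [-1.122, 1.567, 2.618]
contact_force: [0.7, -0.2, -2.0]
gripper_width: 0.5
```

Run:
```python
from h import *
plan([0.545,-0.02,0.16],np.deg2rad(0.9))
print(bot.state()['contact_force'],bot.state()['gripper_width'])
```

```text
twist -0.9881 (tool x z=-1.000)
twist 2.1535 (tool x z=-1.000)
cur jaw yaw -55.71637641670365 j6 0.4999455500546253 t 19.275 tcp [ 0.5334 -0.1842  0.1562] {'x': np.float64(-0.35), 'y': np.float64(-12.92), 'z': np.float64(-10.21)}
[ 0.669  -0.2444 -2.0068] 0.49998276732113484
```

Emit:
send_rows(
  increments=[
    {"x": -0.3,"y": -2,"z": -1.6,"twist": -0.15,"claw": 200},
    {"x": -0.3,"y": -4,"z": -3.2,"twist": -0.3,"claw": 200},
    {"x": -0.3,"y": -6,"z": -4.8,"twist": -0.45,"claw": 200},
    {"x": -0.3,"y": -8,"z": -6.4,"twist": -0.6,"claw": 200},
    {"x": -0.3,"y": -10,"z": -8,"twist": -0.75,"claw": 200},
    {"x": -0.3,"y": -12,"z": -9.5,"twist": -0.9,"claw": 200},
    {"x": -0.3,"y": -12.9,"z": -10.2,"twist": -0.988,"claw": 200},
    {"x": -0.3,"y": -12.9,"z": -10.2,"twist": -0.988,"claw": 200},
  ],
)

```text
t: 20.27
tool_pos: [0.5461, -0.0209, 0.1597]
ee_rot: [-1.811, 1.567, 2.913]
contact_force: [0.0, -0.3, -1.9]
gripper_width: 0.5
```

Run:
```python
from h import *
plan([0.5444,0.0,0.115],np.deg2rad(0.9))
m=bot.camera_model("wrist")
im=bot.capture("wrist");cv2.imwrite("pics/w16.png",im);np.save('/tmp/T16.npy',m['cam_to_world'])
im=bot.capture("scene");cv2.imwrite("pics/s16.png",im)
for c in ("wrist","scene"):
  for n in ["rail_end","rail_mid","cam_lens"]:
    for r in bot.pinpoint(c,n): print(c,n,r['p'],r['xyz'],proj(c,r['xyz'],m if c=="wrist" else None))
```

```text
twist -0.004 (tool x z=-1.000)
twist 3.1376 (tool x z=-1.000)
cur jaw yaw 0.6718612240773405 j6 -0.194416587575185 t 20.275 tcp [ 0.5461 -0.0209  0.1597] {'x': np.float64(4.47), 'y': np.float64(-0.13), 'z': np.float64(-2.09)}
wrist rail_end 0.93 [0.5499, 0.0948, 0.164] [[332.8696  11.2718]]
wrist rail_mid 0.64 [0.5469, -0.0171, 0.1485] [[319.9478 294.0467]]
wrist cam_lens 0.46 [0.3591, 0.1384, -0.0008] [[91.0498 37.0724]]
scene rail_end 0.89 [0.5447, 0.0982, 0.1617] [[348.1589 236.9451]]
scene rail_end 0.21 [0.4964, -0.3759, 0.0007] [[174.6014 207.1581]]
scene rail_mid 0.56 [0.5459, -0.013, 0.1486] [[298.9333 225.9772]]
scene rail_mid 0.45 [0.5393, 0.3451, 0.1127] [[460.2057 284.3647]]
scene cam_lens 0.9 [0.125, 0.4093, 0.0186] [[514.1862 186.6354]]
scene cam_lens 0.81 [0.305, -0.3696, 0.0169] [[211.2371 153.6656]]
scene cam_lens 0.61 [0.5403, 0.2731, 0.1144] [[426.4697 273.6549]]
```

View pics/w16.png

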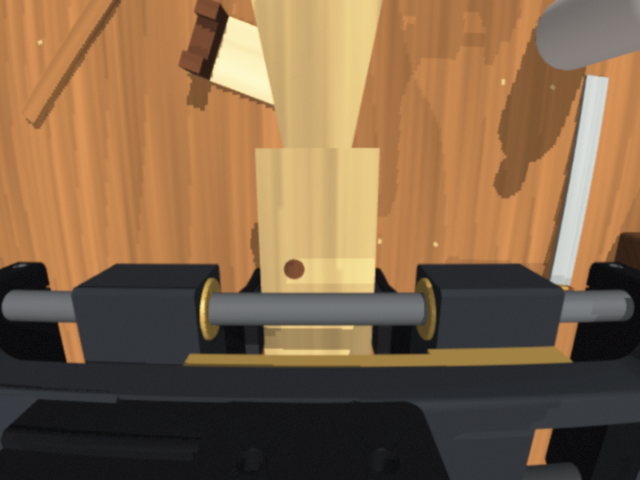

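View pics/s16.png

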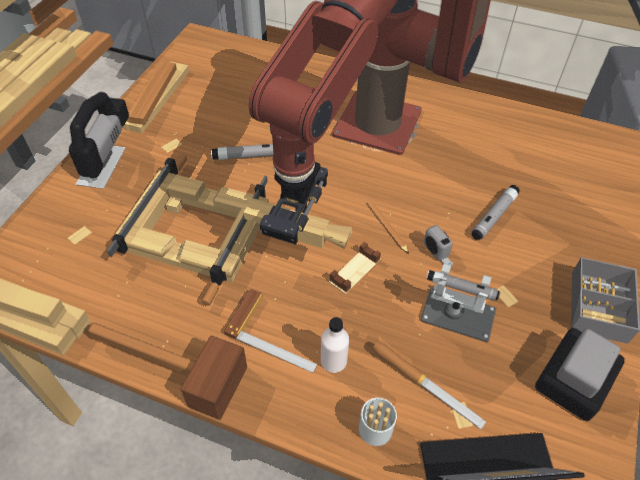

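Rail held level and central in the jaws: edges at columns 257–379, dovetail ahead at (318,20). `rail_end` agrees with the computed position within 2 mm. I'll approach along the lens axis, stopping 30 mm short to check.

Emit:
send_rows(
  increments=[
    {"x": 0,"y": -0.1,"z": -4,"twist": -0.004,"claw": 200},
    {"x": 1,"y": -0.05,"z": -7,"twist": -0.004,"claw": 200},
    {"x": 3,"y": -0.05,"z": -9,"twist": -0.004,"claw": 200},
    {"x": 4.5,"y": -0.05,"z": -9,"twist": -0.004,"claw": 200},
    {"x": 4.5,"y": -0.05,"z": -9,"twist": -0.004,"claw": 200},
    {"x": 4.5,"y": -0.05,"z": -9,"twist": -0.004,"claw": 200},
  ],
)

```text
t: 21.42
tool_pos: [0.5464, 0.0672, 0.1174]
ee_rot: [1.258, 1.57, -0.299]
contact_force: [0.4, 0.0, -1.8]
gripper_width: 0.501
```

Run:
```python
from h import *
plan([0.5444,0.0973,0.115],np.deg2rad(0.9))
im=bot.capture("scene");cv2.imwrite("pics/s17.png",cv2.resize(im[180:360,280:520],(800,600),interpolation=cv2.INTER_CUBIC))
for c in ("scene",):
  for n in ["rail_end","rail_mid","cam_lens"]:
    for r in bot.pinpoint(c,n): print(c,n,r['p'],r['xyz'])
```

```text
twist -0.0018 (tool x z=-1.000)
twist 3.1398 (tool x z=-1.000)
cur jaw yaw 0.7964507391091822 j6 -0.03463984403519232 t 21.425 tcp [0.5464 0.0672 0.1174] {'x': np.float64(0.24), 'y': np.float64(-0.16), 'z': np.float64(-3.02)}
scene rail_end 0.93 [0.5433, 0.1856, 0.1166]
scene rail_mid 0.85 [0.5496, 0.0732, 0.1045]
scene rail_mid 0.72 [0.4981, -0.3763, -0.0007]
scene cam_lens 0.85 [0.5415, 0.2736, 0.1149]
scene cam_lens 0.69 [0.1222, 0.4097, 0.0159]
scene cam_lens 0.65 [0.7269, -0.08, 0.0021]
scene cam_lens 0.62 [0.3068, -0.3695, 0.0177]
```

View pics/s17.png

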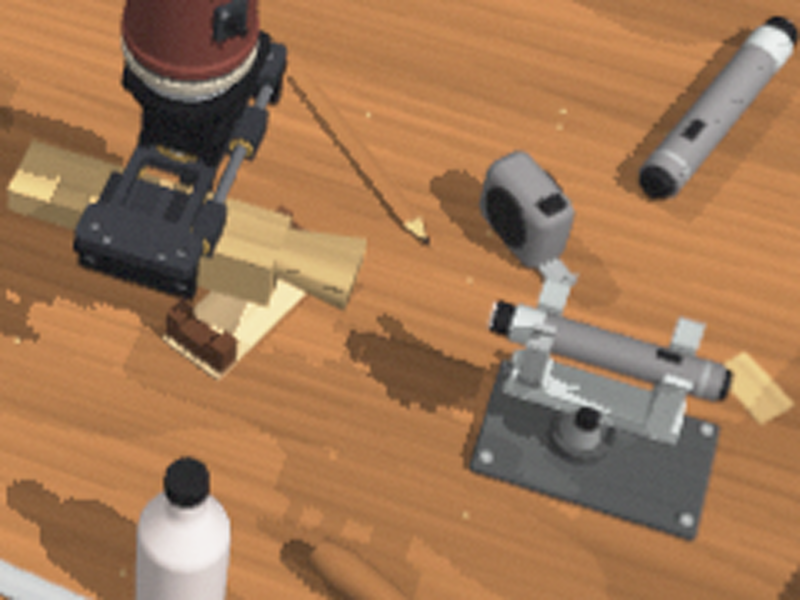

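Emit:
send_rows(
  increments=[
    {"x": 0.2,"y": -0.16,"z": -1,"twist": -0.002,"claw": 200},
    {"x": 0.2,"y": -0.16,"z": -2,"twist": -0.002,"claw": 200},
    {"x": 0.2,"y": -0.16,"z": -2.9,"twist": -0.002,"claw": 200},
    {"x": 0.2,"y": -0.16,"z": -2.9,"twist": -0.002,"claw": 200},
    {"x": 0.2,"y": -0.16,"z": -2.9,"twist": -0.002,"claw": 200},
    {"x": 0.2,"y": -0.16,"z": -2.9,"twist": -0.002,"claw": 200},
  ],
)

```text
t: 22.38
tool_pos: [0.5439, 0.0968, 0.1148]
ee_rot: [-0.586, 1.571, -2.14]
contact_force: [0.5, 0.1, -2.1]
gripper_width: 0.503
```

Run:
```python
from h import *
plan([0.5444,0.0973,0.115],np.deg2rad(0.9))
for c in ("scene","top"):
  im=bot.capture(c);a=(180,280) if c=="scene" else (150,130);cv2.imwrite(f"pics/{c}18.png",cv2.resize(im[a[0]:a[0]+180,a[1]:a[1]+240],(800,600),interpolation=cv2.INTER_CUBIC))
  for n in ["rail_end","rail_mid","cam_lens","cam_mid","offcut","pencil","square","tape","glue","chisel"]:
    for r in bot.pinpoint(c,n)[:3]: print(c,n,round(r['p'],2),np.array(r['xyz']))
m=bot.camera_model("wrist");im=bot.capture("wrist");cv2.imwrite("pics/w18.png",im)
for n in ["rail_end","cam_lens"]:
    for r in bot.pinpoint("wrist",n)[:3]: print("wrist",n,round(r['p'],2),np.array(r['xyz']))
s=bot.state();print(s['contact_force'],s['gripper_width'],s['t'])
```

```text
twist 0.0011 (tool x z=-1.000)
twist -3.1405 (tool x z=-1.000)
cur jaw yaw 0.9648047661300424 j6 0.01666579212113609 t 22.375 tcp [0.5439 0.0968 0.1148] {'x': np.float64(-0.02), 'y': np.float64(0.05), 'z': np.float64(-0.05)}
scene rail_end 0.73 [0.5409 0.2758 0.1151]
scene rail_end 0.69 [0.5403 0.2171 0.1153]
scene rail_end 0.66 [ 0.7254 -0.0806  0.0019]
scene rail_mid 0.85 [0.5469 0.1047 0.1043]
scene cam_lens 0.96 [0.541  0.2722 0.1148]
scene cam_lens 0.95 [ 0.3053 -0.3716  0.0187]
scene cam_mid 0.91 [0.5384 0.3473 0.1172]
scene cam_mid 0.82 [ 0.2579 -0.2802  0.0171]
scene cam_mid 0.66 [0.2226 0.382  0.0182]
scene offcut 0.69 [ 0.498  -0.3768  0.0022]
scene pencil 0.62 [0.3581 0.1403 0.0027]
scene square 0.59 [ 0.726  -0.0828  0.0009]
scene square 0.49 [0.7297 0.3387 0.001 ]
scene tape 0.95 [ 0.3871  0.2679 -0.0006]
scene glue 0.64 [0.7434 0.1424 0.0005]
scene glue 0.19 [0.5374 0.3475 0.1142]
scene chisel 0.73 [0.725  0.3395 0.002 ]
scene chisel 0.22 [0.3589 0.1435 0.0017]
top rail_end 0.6 [0.5394 0.2161 0.1148]
top rail_end 0.59 [ 0.5412  0.3453 -0.0002]
top cam_lens 0.95 [0.128  0.4094 0.0151]
top cam_lens 0.84 [ 0.3025 -0.3715  0.0185]
top cam_lens 0.73 [0.5401 0.2713 0.1124]
top cam_mid 0.85 [0.2251 0.3789 0.018 ]
top cam_mid 0.65 [0.5392 0.3509 0.1136]
top cam_mid 0.6 [ 0.2548 -0.2845  0.0127]
top offcut 0.41 [ 0.4959 -0.3759  0.0021]
top square 0.96 [ 0.7251 -0.0812  0.0042]
top tape 0.8 [ 0.3869  0.2679 -0.0015]
top glue 0.86 [0.741  0.1411 0.0003]
top chisel 0.83 [ 0.7243  0.3381 -0.0008]
wrist rail_end 0.74 [0.3603 0.138  0.0016]
wrist rail_end 0.67 [0.5448 0.214  0.1201]
[ 0.196  -0.1163 -1.8249] 0.5038884897822175 23.625
```

View pics/scene18.png

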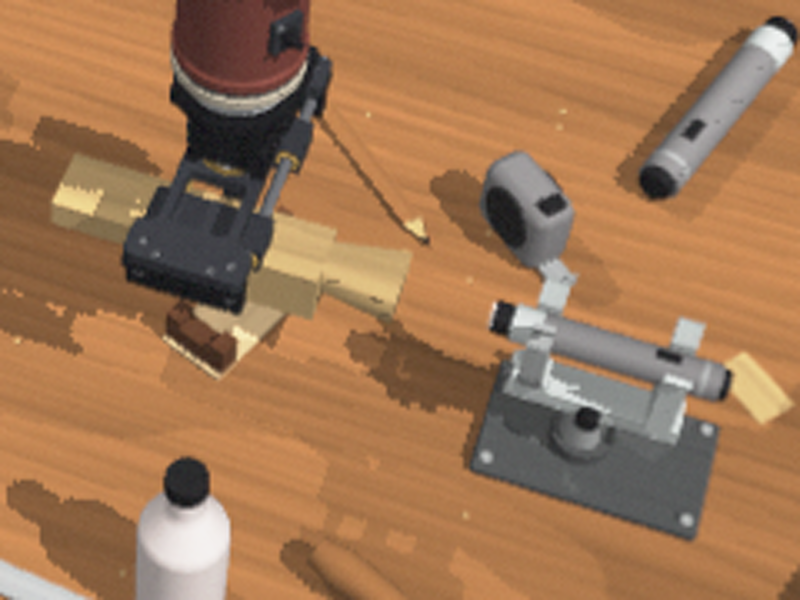

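View pics/w18.png

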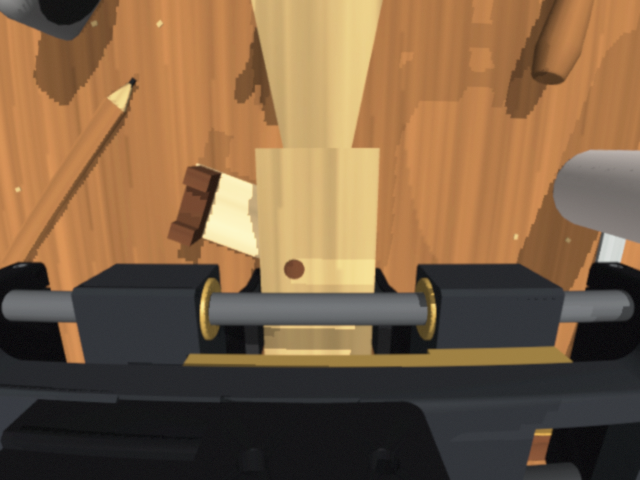

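View pics/top18.png

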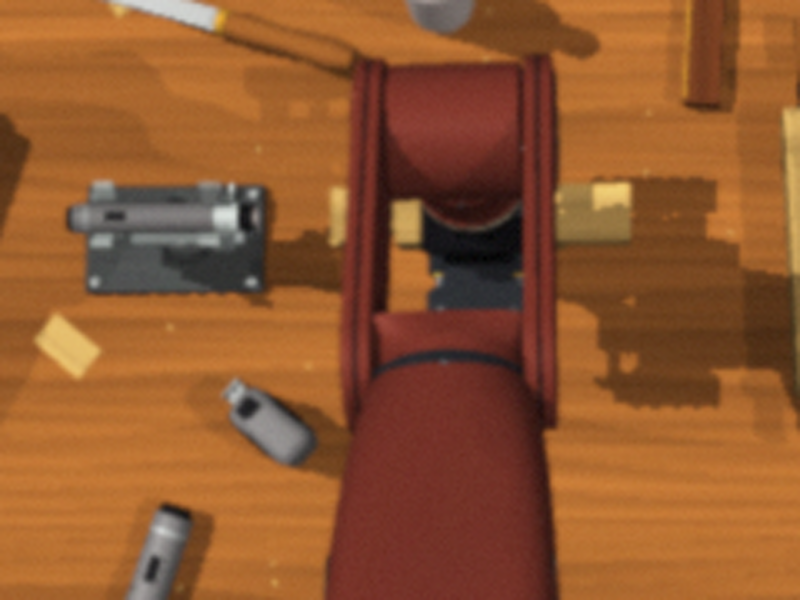

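All three views agree: `rail_end` is about (0.541, 0.216, 0.115) and the lens about (0.541, 0.273, 0.114). That is a gap of about 58 mm, in line and level. The bystanders are where they were, so I'm handing in.

Run:
```python
from h import *
s=bot.state();print(np.abs(s['joint_vel']).max(),s['t'])
print(bot.sign_off())
```

```text
0.0021188993993561784 23.625
the job is handed in; nothing more can be done
None
```

The job is handed in at 23.6 s of the 58 s allowed. The pen camera is in its clip, and the rail was held still in front of the lens. `sign_off` gives no verdict, so the figures below are my own last checks.

- **Camera:** I took the smallest one, lying in the wooden rest, and pressed it into the clip until it bottomed hard, about 27 N with only 0.2 mm more travel. The jaw's nose overlaps the tube by about 4–5 mm in the wrist picture, and the fingers let go cleanly. Afterwards its middle measured about (0.539, 0.349, 0.115), against a seat measured at (0.540, 0.349, 0.115).
- **Rail:** I lifted it straight up out of the frame, turned it about 88° and brought it in along the lens axis. The dovetail's end face sits about 58 mm from the lens. It is in line with the lens to about 2–3 mm sideways and 1–2 mm in height, and the angle is within about 1°. It is held in the gripper alone and the arm is still.
- **Bystanders:** the offcut, pencil, square, tape, glue and chisel were all found within about 5 mm of their first positions.

**Checks that disagreed:**
- The wrist network put `rail_end` about 5 mm higher than the two fixed cameras did, still within tolerance.
- The wrist picture showed neither lens nor clip at the end, so the gap rests on the fixed cameras and the arm's pose.
- The networks gave a few false hits, such as `rail_end` reported on the lens, which I discarded.

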